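# Wind the bench screw jack up to its height gauge

## Robot

A 6-joint arm with a two-finger parallel gripper is mounted at the origin on the work surface. World frame = base frame: x ahead of the robot, y to its left, z up, the work surface at z = 0. Lengths are in m, angles in rad, forces in N, time in s.
With the tool pointing down it reaches from about 0.35 to 0.775 m from the base axis. Payload 5.5 kg.
Tool frame: the origin (TCP) lies at the very end of the fingers, on their centre line; the grasp point (between the pads) lies 19 mm behind it (bot.grasp_offset is the distance from the TCP to the grasp point, in m); z points along the fingers, y is the line along which they close (so a half turn about z gives the same grasp; the last joint's range is limited). The gripper opens to 85 mm and grips with 20 to 120 N. Pads are 22 mm wide; open, the fingers measure 114 mm over their backs; the gripper's body (76 mm by 85 mm) begins 54 mm behind the grasp point. The pads swing forward as they close: fully open they stand 13 mm farther back than shut.
Start: joints at [-1.387, 0.313, 0.046, 1.304, 0, 1.431], TCP at [0.183, -0.545, 0.231] pointing down, gripper open.
Joint ranges: [-2.76, 2.76], [-0.86, 1.69], [-1.03, 1.26], [-2.2, 2.34], [-1.47, 1.5], [-3.14, 3.14]. Speed limits (rad/s): [2.57, 2.57, 3.14, 3.14, 3.14, 3.14].

## Interface

Orientations are given as a unit quaternion [w, x, y, z].
In Python, from workcell import bot gives the robot as it stands. The module is installed in compiled form; this text tells all that it offers.
- The arm moves only by the tool servo_tool, never from a script. Its argument "targets" is one flat list of numbers, 7 for each row, row after row: the closure, from -1 (fully open) to 1 (shut), then the shift along the tool's x, y, z in m, then the turn, a rotation vector about the tool's x, y, z in rad. A call has 1 to 8 rows; each row shifts and turns the commanded pose from where the row before left it, along the tool's axes as they then stand; what a row does not reach is not made up. A row lasts 1/12 s, in which the tool goes at most 41.7 mm and 7.16 degrees, less where a joint would pass 70% of its speed; a pose out of reach is approached as far as the arm can. A call with a gripper value outside its range is refused whole. The fingers move at their own pace and stop on an object; "squeeze" is the grip in N (left out, the last holds). Time passes only in rows, so rows that do not move let the fingers close. It gives the time, the measured TCP pose, the force, the opening and the grip force at its end, in the units of the state.
- bot.state(): the state, without advancing time (a new reading comes with each control period).
- bot.grab_frame(name): name is "scene" or "top" or "wrist"; returns the picture (480x640x3 uint8, blue, green, red); there is no depth.
- bot.camera_params(name): a dict with "K" (3x3 intrinsics, pixels), "k1" (the pictures are not rectified: a ray, as slopes to the right and down, at radius r is drawn at 1 + k1 r^2 times it, then the intrinsics apply), "cam_to_world" (4x4, takes a point from camera to world coordinates). Camera axes: x right, y up, looking along -z (the intrinsics and any distortion apply to the point x, -y, -z); pixel columns grow to the right and rows downward; lengths in m; the calibration is good to about 2 mm. A picture is of the moment at which its call begins: read the wrist's pose just before it. camera_params takes no time and is no camera call; for the wrist camera it gives the pose at the moment of the call.
- bot.close_job(): hands the job in; it is judged then, once.
Trained networks look in the newest picture that a camera, given by its name, has taken for a name from the list of things; names that differ only in an ending like _2 or _b are one class to them, and where a whole thing is asked for, a point or a joint stands for the part that bears it (a point fixed in the world has none). Each returns a list of dicts, best first, with "score" (0 to 1); they miss things now and then, are a little off and sometimes report something else, mostly with a low value. They report only what shows in the picture. A call takes as long as a camera call. They do not tell look-alikes from the thing itself.
- bot.spot_in(name, camera): "box" ([left, top, width, height] in pixels, round what is visible of it).
- bot.silhouettes(name, camera): "pixels" (480x640 bool, what is visible of it) and "box" ([left, top, width, height] in pixels, round what is visible of it).
The state is a dict: "time_s": time; "joint_pos": joint angles; "joint_velocities": joint speeds; "effort": joint torques, N m; "tool_pos": TCP position; "tool_rot": TCP orientation; "wrist_force": force on the tool from outside, world axes, zero at the start; "ft_torque": the same for the moment, N m; "finger_gap": finger opening in m; "finger_force": force on a finger pad.
Only numpy, scipy, OpenCV 4.12 (cv2) and the standard library are available. Lean on these libraries where they do the work, as an engineer would, in place of code of your own. Each camera call takes 0.05 s, during which the arm holds its last target. There are 200 camera calls.

## Task

Take the loose crank by its hub, seat it squarely and fully down on the jack's upright square drive, then take its handle and wind the jack until the top of the lifting pad is level with the top of the gauge arm beside it. Turn with a light hand, never bearing down, pulling or forcing the crank against the jack, and do not shift the gauge arm or anything else on the bench. Let go and leave the crank sitting on the drive.

Things in the scene. Friction and masses are not known exactly. Their poses are not given: they have to be found in the camera images.
- shaft_foot (a point): centre of the foot of the jack's upright square steel drive, on the flat round top (60 mm across) of the jack's grey 70 mm square gear head, 85 mm above the bench. The drive is 20 mm square, stands 22 mm above this point and its top 3 mm narrow to 17 mm. z up; x and y are square to its faces and turn with it.
- pad_top (a point): centre of the top face of the jack's lifting pad, a flat round steel disc 66 mm across, 10 mm thick, on a ram 140 mm from the drive's axis (on the side away from the robot). At the start 71 to 76 mm above the bench. z up.
- gauge_tip (a point): top face of the end of the gauge arm, a small aluminium bar 14 mm wide pointing at the pad's rim, with 6 mm between, from a slim post 118 mm high, 78 mm from the pad's axis. The height of this point is that to which the pad's top face must be wound; 97 to 106 mm above the bench. z up. The arm stays by friction and is not to be moved.
- crank_hub (a point): centre of the neck of the loose steel crank, 46 mm above its underside, to grip. It stands upright on a 46 mm square foot 24 mm high; above is the 28 mm square neck, 24 to 68 mm up. A flat arm (16 mm wide, 52 to 60 mm up) runs from the neck along +x to the handle. z up; all sides are parallel to x and y. About 0.44 kg.
- crank_socket (a point): centre of the mouth of the crank's square socket (22.5 mm wide, 24 mm deep, mouth chamfered 2 mm), at the middle of the underside of the crank's foot; axes as crank_hub. It lies on shaft_foot when the crank is fully down on the drive. Any of the four quarter turns fits.
- crank_handle (a point): middle of the crank's handle, a round black plastic sleeve 26 mm across and 58 mm high standing up from the arm's end, 90 mm from the hub's axis, its middle 91 mm above the crank's underside. The sleeve spins freely on its own upright axis, so that a gripper that holds it need not turn. Bearing down on it, or pulling it off its circle, cocks the socket on the drive.
- tumbler: bystander: open steel tumbler, 72 mm across, 110 mm high; origin under its centre.
- wrench: bystander: flat wrench lying on the bench near the robot.
- screwdriver: bystander: screwdriver lying on the bench near the robot.
- cone: bystander: small orange plastic cone, 100 mm square foot, 140 mm high; origin under its centre.
- parts_box: bystander: closed cardboard box 100 x 140 x 70 mm; origin under its centre.
- spray_can: bystander: can 66 mm across, 170 mm high; origin under its centre.
- tape_roll: bystander: yellow ring lying flat, 90 mm across, 25 mm high; origin under its centre.
- shaft (a joint): angle of the jack's square drive (rad), growing clockwise seen from above, which raises the pad 20 mm a turn (3.18 mm a radian); anticlockwise lowers it. Starts between 0 and 1.6. Turning needs about 0.15 to 0.2 N m (2 to 3 N at the crank's handle); it stays where it is left.
There are look-alikes about, which are no part of the job. Leave any green or pink look-alike of the part that bears crank_hub alone.

How it is judged:
By the outcome, as a careful person would: the job done as asked, in the order asked, and still so for the second after the job is handed in, with the robot touching nothing.
It also fails if it takes over 72 s, if anything falls off the work surface, if the arm or the gripper's body presses on something with over 40 N, if the wrist force passes 120 N, or if a joint passes its speed limit or range.

## Working session

There is one attempt and no reset: what is moved stays moved. The work goes in short steps, Python scripts to look and compute and a tool call to move; the robot and the scene stay as the last step left them, time stands still between calls to the robot, and variables do not carry over. Pictures are saved under pics/ and viewed, at most 10 in all, crops included, and the job is handed in when it is done.

Besides the shell and the picture viewer there is one more tool, called after "Request:" as name(argument=value, ...), one argument or row to a line, values as JSON. servo_tool: Moves the arm, as the interface text tells. Its arguments: {"type":"object","properties":{"targets":{"type":"array"},"squeeze":{"type":"number"}},"required":["targets"]}

```bash
mkdir -p pics; cat > h.py <<'E'
import numpy as np, cv2
from workcell import bot
def ray(cam,uv,P=None):
    P=P or bot.camera_params(cam);K=np.array(P["K"]);T=np.array(P["cam_to_world"])
    d=np.array([(uv[0]-K[0,2])/K[0,0],(uv[1]-K[1,2])/K[1,1]]);s=d.copy()
    for _ in range(20): s=d/(1+P["k1"]*(s@s))
    v=T[:3,:3]@np.array([s[0],-s[1],-1]);return T[:3,3],v/np.linalg.norm(v)
def atz(cam,uv,z,P=None):
    o,v=ray(cam,uv,P);return o+v*(z-o[2])/v[2]
def tri(rays):
    A=np.zeros((3,3));b=np.zeros(3)
    for o,v in rays:
        M=np.eye(3)-np.outer(v,v);A+=M;b+=M@o
    p=np.linalg.solve(A,b);return p,[np.linalg.norm((np.eye(3)-np.outer(v,v))@(p-o)) for o,v in rays]
def proj(cam,p,P=None):
    P=P or bot.camera_params(cam);K=np.array(P["K"]);T=np.array(P["cam_to_world"])
    c=T[:3,:3].T@(np.array(p)-T[:3,3]);s=np.array([c[0],-c[1]])/-c[2];s=s*(1+P["k1"]*(s@s))
    return K[0,0]*s[0]+K[0,2],K[1,1]*s[1]+K[1,2]
E
python3 - <<'E'
from h import *
for c in ["scene","top"]:
    im=bot.grab_frame(c);cv2.imwrite(f"pics/{c}0.png",im)
    P=bot.camera_params(c);print(c,np.round(P["K"],1).tolist(),P["k1"],np.round(P["cam_to_world"],3).tolist())
    for n in ["crank_hub","crank_handle","shaft_foot","pad_top","gauge_tip","shaft"]:
        print(n,[(round(d["score"],2),np.round(d["box"]).tolist()) for d in bot.spot_in(n,c)])
print(bot.state())
E
```

```text
scene [[571.6, 0.0, 315.2], [0.0, 571.6, 232.7], [0.0, 0.0, 1.0]] -0.03771846661449582 [[-0.333, -0.547, 0.768, 1.5], [0.943, -0.2, 0.266, 0.296], [0.009, 0.813, 0.582, 0.858], [0.0, 0.0, 0.0, 1.0]]
crank_hub [(0.96, [346.0, 298.0, 53.0, 42.0]), (0.88, [254.0, 161.0, 20.0, 63.0]), (0.83, [220.0, 148.0, 38.0, 36.0]), (0.66, [195.0, 185.0, 42.0, 66.0]), (0.57, [153.0, 163.0, 46.0, 38.0]), (0.38, [294.0, 290.0, 27.0, 17.0])]
crank_handle [(0.94, [192.0, 181.0, 47.0, 63.0]), (0.91, [151.0, 166.0, 45.0, 39.0]), (0.79, [223.0, 148.0, 32.0, 35.0]), (0.72, [255.0, 162.0, 22.0, 61.0]), (0.27, [127.0, 179.0, 42.0, 72.0])]
shaft_foot [(0.58, [306.0, 242.0, 18.0, 12.0])]
pad_top [(0.7, [265.0, 282.0, 34.0, 25.0])]
gauge_tip [(0.7, [296.0, 290.0, 22.0, 17.0])]
shaft []
top [[597.3, 0.0, 329.2], [0.0, 597.3, 228.8], [0.0, 0.0, 1.0]] -0.1116681216545978 [[-0.026, 0.989, -0.145, 0.252], [-1.0, -0.026, 0.001, -0.053], [-0.003, 0.145, 0.989, 1.478], [0.0, 0.0, 0.0, 1.0]]
crank_hub [(0.77, [224.0, 116.0, 54.0, 54.0]), (0.73, [420.0, 214.0, 58.0, 34.0]), (0.69, [477.0, 167.0, 46.0, 40.0]), (0.65, [394.0
[... 544 characters left out ...]
([-1.38663122e+00,  3.13194787e-01,  4.61138802e-02,  1.30359146e+00,
        6.74905791e-07,  1.43122294e+00]), 'joint_velocities': array([ 2.12687209e-03,  6.58047706e-04, -5.90736419e-04,  6.71199382e-04,
       -8.88032450e-04,  3.69142090e-05]), 'effort': array([-2.86686054e-04, -4.80288792e+01,  2.98748088e+01, -1.55858188e-04,
       -2.13351182e-04, -2.86226236e-05]), 'tool_pos': array([ 0.18293007, -0.54517942,  0.23133184]), 'tool_rot': array([6.19547317e-05, 9.86927752e-01, 1.61163300e-01, 1.71909975e-06]), 'wrist_force': array([0.43085436, 0.13667831, 0.34742088]), 'ft_torque': array([-0.0443404 ,  0.00943971,  0.02194305]), 'finger_force': 0.0, 'finger_gap': 0.08542308663272104}
```

View pics/scene0.png

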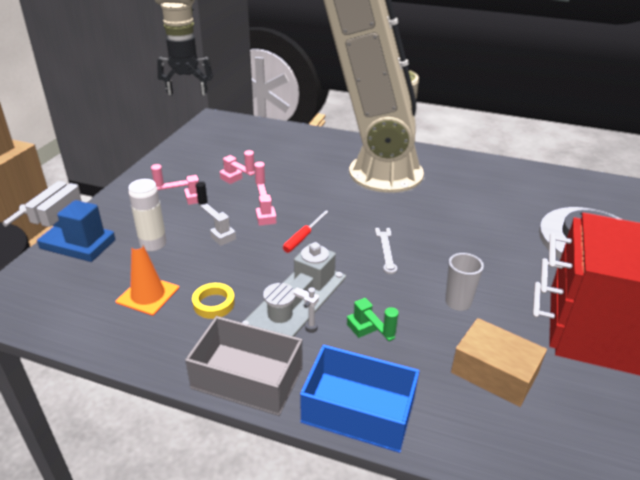

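View pics/top0.png

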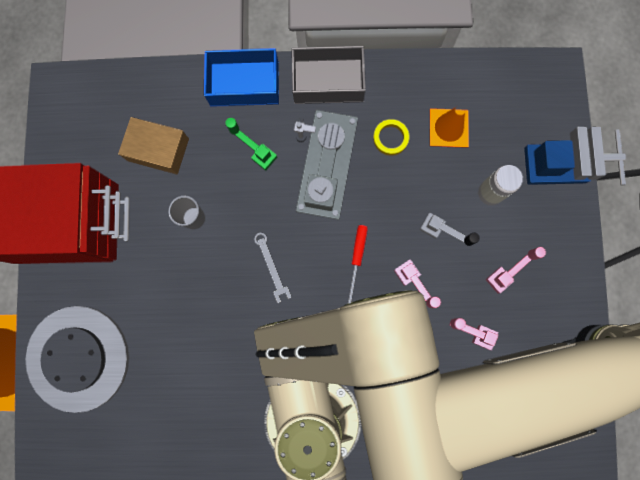

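Scene picture: cranks at (210,210) steel with a black handle, (178,180), (240,165) and (263,195) pink, and (372,318) green. In the top picture these are (450,230) steel, (515,268), (475,333) and (418,283) pink, and (250,142) green. The steel one with the black handle fits the description. I'll confirm it in a crop.

```bash
python3 - <<'E'
from h import *
a=cv2.imread("pics/scene0.png")[170:260,180:270];b=cv2.imread("pics/top0.png")[200:260,410:490]
c=cv2.imread("pics/top0.png")[100:225,285:370];d=cv2.imread("pics/scene0.png")[235:335,240:350]
A=[cv2.resize(x,(400,300) ,interpolation=cv2.INTER_CUBIC) for x in (a,b,c,d)]
cv2.imwrite("pics/crop1.png",np.vstack([np.hstack(A[:2]),np.hstack(A[2:])]))
print("foot/handle z", atz("top",(433,226),0.035), atz("top",(473,240),0.115), atz("scene",(222,232),0.03),atz("scene",(201,185),0.12))
print("shaft top",tri([ray("top",(320,188)),ray("scene",(315,249))]),atz("top",(320,188),.107))
print("pad",tri([ray("top",(331,136)),ray("scene",(279,294))]),atz("top",(331,136),.074))
E
```

```text
foot/handle z [ 0.46431862 -0.30852146  0.035     ] [ 0.41742183 -0.38590985  0.115     ] [ 0.48382397 -0.30104374  0.03      ] [ 0.4303918  -0.37834586  0.12      ]
shaft top (array([ 0.55261515, -0.03333063,  0.09605442]), [np.float64(0.0014892312578335524), np.float64(0.0014892312578336055)]) [ 0.5506815  -0.03489404  0.107     ]
pad (array([ 0.68819679, -0.06341728,  0.0683395 ]), [np.float64(0.000951333095810815), np.float64(0.0009513330958107312)]) [ 0.68677531 -0.06426847  0.074     ]
```

View pics/crop1.png

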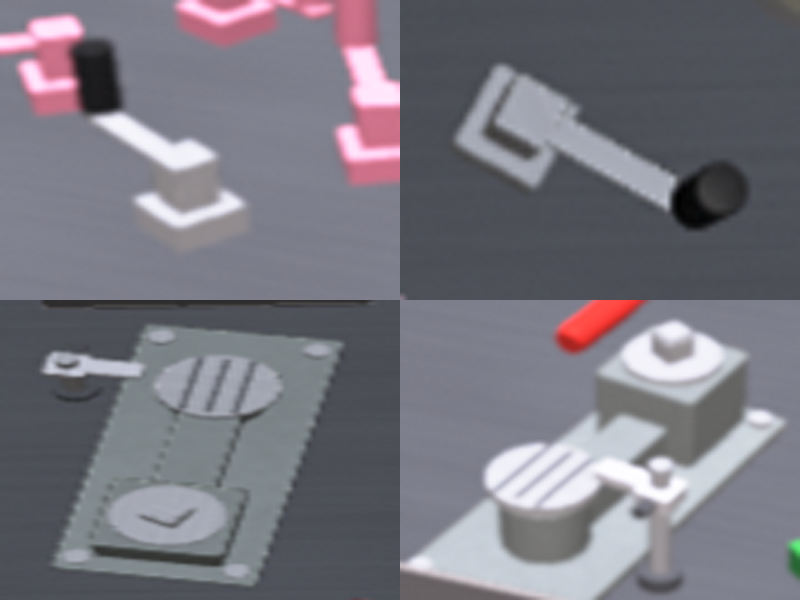

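The crop confirms it: steel crank, black handle pointing to lower-right in the top view. The drive, pad and gauge arm are visible on the jack.

```bash
cat >> h.py <<'E'
from scipy.spatial.transform import Rotation as R
def tool():
    s=bot.state();q=s["tool_rot"];return np.array(s["tool_pos"]),R.from_quat([q[1],q[2],q[3],q[0]]).as_matrix()
E
python3 - <<'E'
from h import *
P=bot.camera_params("wrist");p,Rt=tool();T=np.array(P["cam_to_world"])
print(P["K"],P["k1"]);print("cam pos in tool",Rt.T@(T[:3,3]-p));print(np.round(Rt.T@T[:3,:3],3))
for t in [(0.45,-0.33,0.25)]: print("shift",Rt.T@(np.array(t)-p))
E
```

```text
[[430.4178922    0.         324.66404943]
 [  0.         430.4178922  231.16217034]
 [  0.           0.           1.        ]] -0.03870612204712512
cam pos in tool [ 0.08281507  0.00053218 -0.14299502]
[[ 0.     0.948  0.319]
 [ 1.    -0.001  0.   ]
 [ 0.     0.319 -0.948]]
shift [ 0.32164746 -0.11904072 -0.01868812]
```

Request:
servo_tool(
  targets=[-1,0.038,-0.013,-0.002,0,0,0,-1,0.038,-0.013,-0.002,0,0,0,-1,0.038,-0.013,-0.002,0,0,0,-1,0.038,-0.013,-0.002,0,0,0,-1,0.038,-0.013,-0.002,0,0,0,-1,0.038,-0.013,-0.002,0,0,0,-1,0.038,-0.013,-0.002,0,0,0,-1,0.038,-0.013,-0.002,0,0,0],
)

```text
time_s: 1.37
tool_pos: [0.4394, -0.3484, 0.2477]
tool_rot: [0.0, 0.987, 0.161, 0.0]
wrist_force: [0.7, -0.5, 0.4]
finger_gap: 0.0852
finger_force: 0.0
```

Request:
servo_tool(
  targets=[-1,0,0,0,0,0,-0.115,-1,0,0,0,0,0,-0.115,-1,0,0,0,0,0,-0.115,-1,0,0,0,0,0,-0.115,-1,0,0,0,0,0,-0.115,-1,0,0,0,0,0,-0.115,-1,0,0,0,0,0,0,-1,0,0,0,0,0,0],
)

```text
time_s: 2.03
tool_pos: [0.4381, -0.3498, 0.2473]
tool_rot: [0.0, 0.875, 0.484, -0.0]
wrist_force: [-0.5, -0.6, 0.1]
finger_gap: 0.0855
finger_force: 0.0
```

```bash
python3 - <<'E'
from h import *
import pickle
P=bot.camera_params("wrist");im=bot.grab_frame("wrist");cv2.imwrite("pics/w1.png",im);pickle.dump(P,open("w1.pkl","wb"))
for n in ["crank_hub","crank_handle","crank_socket"]:
    print(n,[(round(d["score"],2),np.round(d["box"]).tolist()) for d in bot.spot_in(n,"wrist")])
print(tool(),bot.state()["time_s"])
E
```

```text
crank_hub [(0.87, [302.0, 97.0, 56.0, 190.0]), (0.75, [65.0, 300.0, 73.0, 68.0]), (0.68, [268.0, 308.0, 140.0, 142.0]), (0.56, [62.0, 92.0, 153.0, 192.0])]
crank_handle [(0.91, [301.0, 95.0, 60.0, 195.0]), (0.87, [69.0, 298.0, 74.0, 68.0]), (0.84, [67.0, 92.0, 143.0, 188.0]), (0.68, [266.0, 308.0, 143.0, 147.0])]
crank_socket [(0.95, [300.0, 100.0, 57.0, 189.0]), (0.9, [267.0, 311.0, 142.0, 141.0]), (0.87, [62.0, 93.0, 151.0, 187.0]), (0.65, [66.0, 299.0, 76.0, 67.0])]
(array([ 0.43802313, -0.34988574,  0.24732582]), array([[ 5.30081200e-01,  8.47946886e-01,  2.73749595e-05],
       [ 8.47946882e-01, -5.30081193e-01, -1.19744018e-04],
       [-8.70256162e-05,  8.66865644e-05, -9.99999992e-01]])) 2.2333
```

View pics/w1.png

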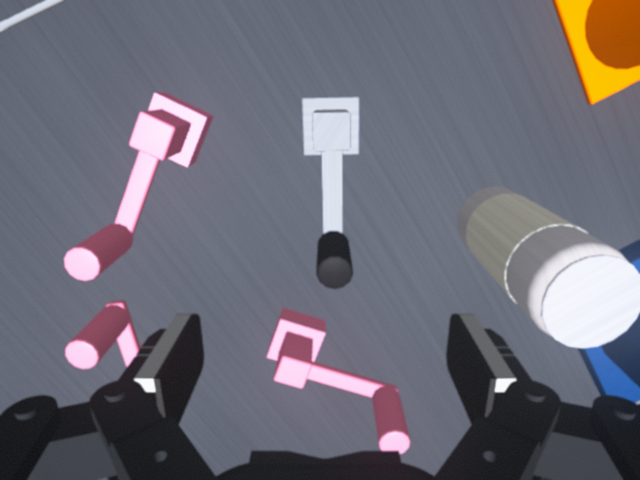

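Wrist view: steel crank upright, foot at (330,126), neck top at (331,130) and handle top at (334,272). Pink ones stand at (160,130), (295,350) and (100,330), and the spray can at (560,270).

```bash
python3 - <<'E'
from h import *
import pickle
P=pickle.load(open("w1.pkl","rb"));im=cv2.imread("pics/w1.png")
g=cv2.cvtColor(im,cv2.COLOR_BGR2GRAY)
m=(g[85:165,290:372]>150).astype(np.uint8);c=max(cv2.findContours(m,0,2)[0],key=cv2.contourArea);
mm=np.zeros_like(m);cv2.drawContours(mm,[c],-1,1,-1);mm=cv2.morphologyEx(mm,cv2.MORPH_OPEN,np.ones((31,31)))
ys,xs=np.nonzero(mm);print("foot bbox",xs.min()+290,xs.max()+290,ys.min()+85,ys.max()+85,"ctr",xs.mean()+290,ys.mean()+85)
f=atz("wrist",(xs.mean()+290,ys.mean()+85),.024,P)
n=atz("wrist",(331.5,130.5),.068,P);h=atz("wrist",(334,272),.12,P)
L,Rr=atz("wrist",(302,125),.024,P),atz("wrist",(359,125),.024,P);print("foot w",np.linalg.norm(L-Rr))
print(f,n,h,np.degrees(np.arctan2(*(h-f)[1::-1])),np.linalg.norm((h-f)[:2]))
p,Rt=tool();print("tool x",np.degrees(np.arctan2(Rt[1,0],Rt[0,0])))
e=[atz("wrist",u,.024,P) for u in [(303,98.5),(358,97.5)]];print("foot edge dir",np.degrees(np.arctan2(*(e[1]-e[0])[1::-1])))
print("shift to f",Rt.T@(f-p),"n",Rt.T@(n-p))
# top view crank: check
for u,z in [((432,222),.068),((433,228),.024)]: print(atz("top",u,z))
cv2.imwrite("pics/wc.png",cv2.resize(im[85:165,290:372],None,fx=7,fy=7))
E
```

```text
foot bbox 303 358 97 154 ctr 330.67185069984447 125.65723172628304
foot w 0.04737125359900042
[ 0.47026982 -0.30918734  0.024     ] [ 0.47042704 -0.30903507  0.068     ] [ 0.42385852 -0.38600396  0.12      ] -121.13966041349315 0.08974854973519587
tool x 57.989058528821474
foot edge dir -31.052315039303668
shift to f [0.05162289 0.00575066 0.22332183] n [0.05183151 0.00580708 0.17932182]
[ 0.46921996 -0.30075404  0.068     ]
[ 0.46094714 -0.31021753  0.024     ]
```

View pics/wc.png

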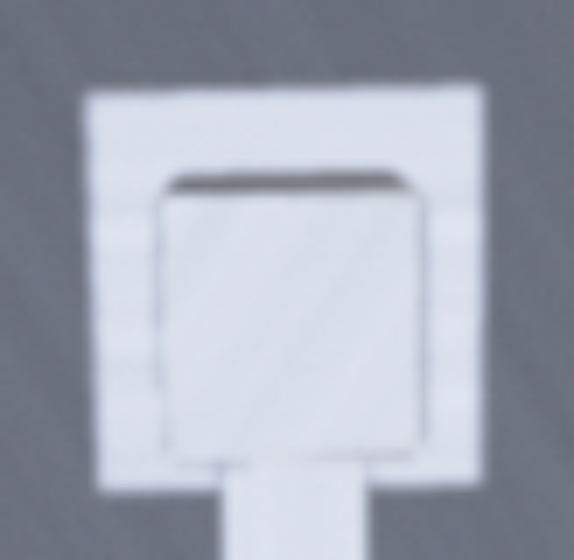

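Request:
servo_tool(
  targets=[-1,0.026,0.003,0.02,0,0,-0.008,-1,0.026,0.003,0.02,0,0,-0.008,-1,0,0,0.036,0,0,0,-1,0,0,0.036,0,0,0,-1,0,0,0.036,0,0,0,-1,0,0,0.036,0,0,0,-1,0,0,0.02,0,0,0,-1,0,0,0.014,0,0,0],
)

```text
time_s: 2.9
tool_pos: [0.4688, -0.3073, 0.0262]
tool_rot: [-0.002, 0.871, 0.492, -0.001]
wrist_force: [-0.1, -0.1, 0.7]
finger_gap: 0.0855
finger_force: 0.0
```

Request:
servo_tool(
  targets=[-1,0,0,0,0,0,0],
)

```text
time_s: 2.98
tool_pos: [0.4683, -0.3069, 0.0258]
tool_rot: [-0.003, 0.871, 0.492, -0.001]
wrist_force: [0.4, 0.1, -0.1]
finger_gap: 0.0853
finger_force: 0.0
```

Request:
servo_tool(
  targets=[-1,-0.001,0.003,-0.003,0,0,0,-1,0,0,0,0,0,0],
)

```text
time_s: 3.15
tool_pos: [0.4739, -0.3125, 0.034]
tool_rot: [0.001, 0.87, 0.492, 0.0]
wrist_force: [0.0, -0.6, -0.3]
finger_gap: 0.0858
finger_force: 0.0
```

Request:
servo_tool(
  targets=[0.2,0,0,0,0,0,0,0.3,0,0,0,0,0,0,0.4,0,0,0,0,0,0,0.6,0,0,0,0,0,0,0.8,0,0,0,0,0,0,1,0,0,0,0,0,0],
  squeeze=60,
)

```text
time_s: 3.65
tool_pos: [0.4723, -0.3109, 0.0328]
tool_rot: [-0.0, 0.87, 0.492, -0.0]
wrist_force: [-2.8, 1.4, 5.2]
finger_gap: 0.027
finger_force: 60.2
```

Request:
servo_tool(
  targets=[1,0,0,0,0,0,0,1,0,0,0,0,0,0,1,0,0,0,0,0,0],
)

```text
time_s: 3.9
tool_pos: [0.4723, -0.311, 0.0328]
tool_rot: [-0.0, 0.87, 0.492, -0.0]
wrist_force: [-1.3, 2.6, 6.2]
finger_gap: 0.0271
finger_force: 60.2
```

Request:
servo_tool(
  targets=[1,0,0,-0.01,0,0,0,1,0,0,-0.03,0,0,0,1,0,0,-0.04,0,0,0,1,0,0,-0.04,0,0,0,1,0,0,-0.04,0,0,-0.1,1,0,0,-0.04,0,0,-0.1,1,0,0,-0.04,0,0,-0.1,1,0,0,-0.04,0,0,-0.1],
)

```text
time_s: 4.57
tool_pos: [0.472, -0.3105, 0.3143]
tool_rot: [-0.0, 0.754, 0.657, 0.0]
wrist_force: [1.2, -1.2, -3.3]
finger_gap: 0.0274
finger_force: 60.0
```

Request:
servo_tool(
  targets=[1,0,0,0,0,0,-0.1,1,0,0,0,0,0,0],
)

```text
time_s: 4.73
tool_pos: [0.4735, -0.3119, 0.3154]
tool_rot: [0.003, 0.721, 0.693, 0.0]
wrist_force: [-0.4, -0.7, -4.9]
finger_gap: 0.0272
finger_force: 60.1
```

```bash
python3 - <<'E'
from h import *
p,Rt=tool();sh=np.array([.552,-.0335,.095]);a=np.arctan2(Rt[1,0],Rt[0,0]);print(p,np.degrees(a),bot.state()["joint_pos"],bot.state()["wrist_force"])
t=sh-Rt[:,0]*.06;t[2]=.318;print(t,Rt.T@(t-p))
E
```

```text
[ 0.4735361  -0.31191736  0.31540576] 87.79426700519883 [-7.24060781e-01  2.86097393e-01  2.12828400e-01  1.49171064e+00
  7.12960189e-05  8.85224808e-01] [-0.36040205 -0.69264229 -4.88757593]
[ 0.54969075 -0.09345515  0.318     ] [ 0.2212205   0.06770484 -0.00308887]
```

Request:
servo_tool(
  targets=[1,0.03,0.01,0,0,0,0,1,0.036,0.01,0,0,0,0,1,0.036,0.01,0,0,0,0,1,0.036,0.01,0,0,0,0,1,0.035,0.01,0,0,0,0,1,0.03,0.01,0,0,0,0,1,0.018,0.008,-0.003,0,0,0,1,0,0,0,0,0,0],
)

```text
time_s: 5.4
tool_pos: [0.5498, -0.089, 0.3134]
tool_rot: [-0.002, 0.721, 0.693, -0.0]
wrist_force: [-0.7, 0.3, -2.7]
finger_gap: 0.0273
finger_force: 60.0
```

Request:
servo_tool(
  targets=[1,0,0,0,0,0,0,1,0,0,0,0,0,0,1,0,0,0,0,0,0],
)

```text
time_s: 5.65
tool_pos: [0.5488, -0.0939, 0.3142]
tool_rot: [-0.001, 0.722, 0.692, -0.001]
wrist_force: [-0.2, 0.8, -3.5]
finger_gap: 0.0271
finger_force: 60.0
```

```bash
python3 - <<'E'
from h import *
import pickle
P=bot.camera_params("wrist");print(tool());im=bot.grab_frame("wrist");cv2.imwrite("pics/w2.png",im);pickle.dump((P,tool()),open("w2.pkl","wb"))
for n in ["shaft_foot","pad_top","gauge_tip","crank_socket"]:
    print(n,[(round(d["score"],2),np.round(d["box"]).tolist()) for d in bot.spot_in(n,"wrist")])
cv2.imwrite("pics/w2v.png",cv2.resize(im,(800,600)))
E
```

```text
(array([ 0.54882138, -0.09390966,  0.31422354]), array([[ 4.31923127e-02,  9.99064614e-01, -2.07866537e-03],
       [ 9.99066763e-01, -4.31918799e-02,  2.52693191e-04],
       [ 1.62675361e-04, -2.08763989e-03, -9.99997808e-01]]))
shaft_foot [(0.61, [310.0, 101.0, 36.0, 33.0]), (0.43, [262.0, 233.0, 124.0, 227.0])]
pad_top [(0.62, [443.0, 99.0, 76.0, 81.0])]
gauge_tip [(0.88, [498.0, 31.0, 52.0, 70.0])]
crank_socket [(0.88, [15.0, 400.0, 73.0, 59.0]), (0.73, [69.0, 180.0, 191.0, 42.0]), (0.73, [348.0, 426.0, 16.0, 25.0]), (0.68, [44.0, 274.0, 151.0, 139.0]), (0.62, [264.0, 234.0, 122.0, 223.0])]
```

View pics/w2v.png

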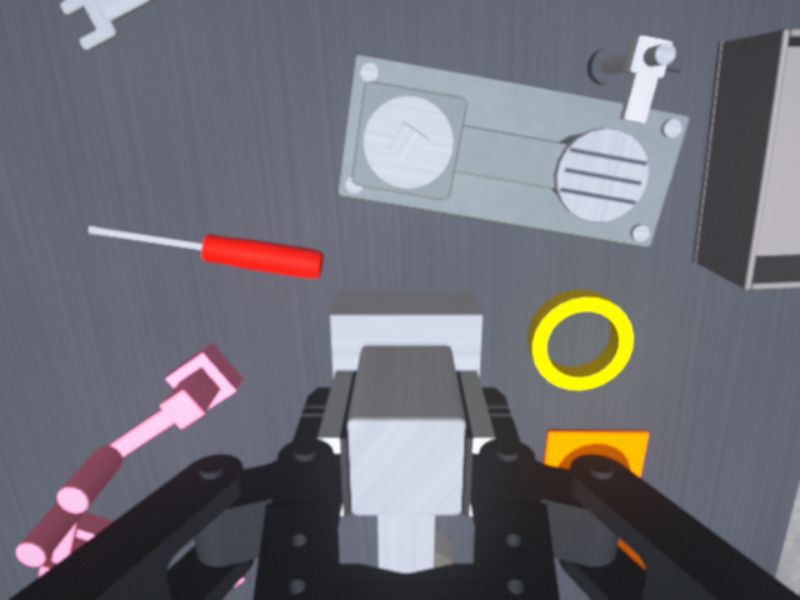

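Wrist view 2 (800x600): the gear-head disc with the drive is at (408,142), pad (603,175), gauge tip (640,110). The crank is held square between the fingers, foot edge at (331–482, 292). I'll enlarge the drive.

```bash
python3 - <<'E'
from h import *
import pickle
P,(p,Rt)=pickle.load(open("w2.pkl","rb"));im=cv2.imread("pics/w2.png");g=cv2.cvtColor(im,cv2.COLOR_BGR2GRAY)
c=g[72:157,282:372];c=cv2.resize(c,None,fx=6,fy=6,interpolation=cv2.INTER_CUBIC).astype(float)
lo,hi=np.percentile(c,40),c.max();cv2.imwrite("pics/wc2.png",np.clip((c-lo)/(hi-lo)*255,0,255).astype(np.uint8))
m=(g>185).astype(np.uint8);n,l,s,ce=cv2.connectedComponentsWithStats(m[72:157,282:372]);print(s,ce)
E
```

```text
[[   0    0   90   85 3347]
 [   8    4   73   75 4251]
 [   0   74    8   10   52]] [[45.650732   42.21422169]
 [44.10303458 41.38061633]
 [ 2.88461538 78.84615385]]
```

View pics/wc2.png

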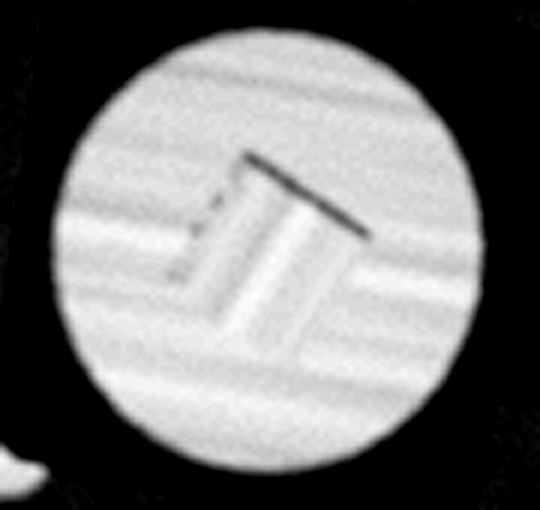

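The drive's square shows: corners at crop (246,155), (372,238) and (170,282), and the disc is centred near image (326,113).

```bash
python3 - <<'E'
from h import *
import pickle
P,(p,Rt)=pickle.load(open("w2.pkl","rb"))
f=lambda u,v:(282+u/6-.4,72+v/6-.4)
A,B,C=[atz("wrist",f(*x),.104,P) for x in [(246,155),(372,238),(170,282)]]
dg=lambda v:np.degrees(np.arctan2(v[1],v[0]))
print("edges",dg(B-A),np.linalg.norm(B-A),dg(C-A),np.linalg.norm(C-A),"toolx",dg(Rt[:,0]))
c1=atz("wrist",(326.1,113.4),.085,P);c2=(B+C)/2;print("disc ctr",c1,"sq ctr",c2)
print("shift",Rt.T@(c1-p),Rt.T@(c2-p))
# top camera checks
print(atz("top",(320,188),.1))
E
```

```text
edges -34.81277089276183 0.019716475752830715 -124.41676511829867 0.01913606107432955 toolx 87.51392910427093
disc ctr [ 0.55284551 -0.03319251  0.085     ] sq ctr [ 0.55333103 -0.03333264  0.104     ]
shift [0.0609871  0.00160721 0.2295542 ] [0.06086954 0.00207104 0.2105535 ]
[ 0.55220491 -0.03480375  0.1       ]
```

Request:
servo_tool(
  targets=[1,0,0,0,0,0,0.112,1,0,0,0,0,0,0.112,1,0,0,0,0,0,0.112,1,0,0,0,0,0,0.112,1,0,0,0,0,0,0.112,1,0.02,-0.012,0.02,0,0,0,1,0.02,-0.012,0.03,0,0,0,1,0.012,-0.007,0.03,0,0,0],
)

```text
time_s: 6.57
tool_pos: [0.5541, -0.0318, 0.2356]
tool_rot: [0.001, 0.885, 0.466, 0.002]
wrist_force: [0.8, -0.5, -4.1]
finger_gap: 0.0271
finger_force: 60.1
```

Request:
servo_tool(
  targets=[1,0,0,0.03,0,0,0,1,0,0,0.03,0,0,0,1,0,0,0.01,0,0,0,1,0,0,0,0,0,0,1,0,0,0,0,0,0,1,0,0,0,0,0,0],
)

```text
time_s: 7.07
tool_pos: [0.5548, -0.0334, 0.1674]
tool_rot: [0.001, 0.885, 0.466, 0.001]
wrist_force: [-0.7, -0.4, -3.7]
finger_gap: 0.0273
finger_force: 60.0
```

```bash
python3 - <<'E'
from h import *
import pickle
P=bot.camera_params("wrist");p,Rt=tool();im=bot.grab_frame("wrist");cv2.imwrite("pics/w3.png",im)
print(p,np.round(Rt,4).tolist(),np.degrees(np.arctan2(Rt[1,0],Rt[0,0])),"shift",Rt.T@(np.array([.5531,-.0334,.143])-p),bot.state()["wrist_force"])
E
```

```text
[ 0.55482212 -0.03338215  0.16743637] [[0.566, 0.8244, 0.0034], [0.8244, -0.566, -0.0008], [0.0012, 0.0032, -1.0]] 55.52568629848124 shift [-0.00101987 -0.00148819  0.02443046] [ 0.30101878 -0.26596563 -2.76339192]
```

Request:
servo_tool(
  targets=[1,-0.001,-0.0015,0.01,0,0,0,1,0,0,0.01,0,0,0,1,0,0,0.004,0,0,0,1,0,0,0.003,0,0,0,1,0,0,0.003,0,0,0,1,0,0,0,0,0,0],
)

```text
time_s: 7.62
tool_pos: [0.5515, -0.0327, 0.1348]
tool_rot: [0.0, 0.885, 0.466, -0.0]
wrist_force: [-0.2, -0.3, -4.7]
finger_gap: 0.0274
finger_force: 60.3
```

Request:
servo_tool(
  targets=[1,0.0005,0.001,0.002,0,0,0,1,0,0,0.002,0,0,0,1,0,0,0.002,0,0,0,1,0,0,0,0,0,0],
)

```text
time_s: 7.95
tool_pos: [0.5523, -0.0328, 0.1287]
tool_rot: [-0.0, 0.885, 0.466, -0.0]
wrist_force: [0.1, 0.1, -3.3]
finger_gap: 0.0275
finger_force: 60.3
```

Request:
servo_tool(
  targets=[1,0,0,0.002,0,0,0,1,0,0,0.002,0,0,0,1,0,0,0.002,0,0,0,1,0,0,0,0,0,0],
)

```text
time_s: 8.28
tool_pos: [0.5524, -0.0328, 0.1228]
tool_rot: [-0.0, 0.885, 0.466, -0.0]
wrist_force: [0.7, -0.1, -3.6]
finger_gap: 0.0271
finger_force: 60.3
```

Request:
servo_tool(
  targets=[1,0,0,0.0015,0,0,0,1,0,0,0.0015,0,0,0,1,0,0,0.001,0,0,0,1,0,0,0,0,0,0],
)

```text
time_s: 8.62
tool_pos: [0.5525, -0.0328, 0.119]
tool_rot: [-0.0, 0.885, 0.466, -0.0]
wrist_force: [0.2, 0.1, -4.4]
finger_gap: 0.0271
finger_force: 60.3
```

Request:
servo_tool(
  targets=[1,0,0,0.001,0,0,0,1,0,0,0.0005,0,0,0,1,0,0,0,0,0,0],
)

```text
time_s: 8.87
tool_pos: [0.5527, -0.0329, 0.1179]
tool_rot: [0.0, 0.885, 0.466, 0.0]
wrist_force: [0.7, 1.0, -3.1]
finger_gap: 0.0272
finger_force: 60.5
```

Request:
servo_tool(
  targets=[0.2,0,0,0,0,0,0,0,0,0,0,0,0,0,-0.4,0,0,0,0,0,0,-1,0,0,0,0,0,0,-1,0,0,0,0,0,0,-1,0,0,0,0,0,0],
)

```text
time_s: 9.37
tool_pos: [0.5528, -0.0329, 0.118]
tool_rot: [0.0, 0.885, 0.466, 0.0]
wrist_force: [0.3, 0.5, 0.2]
finger_gap: 0.0854
finger_force: 0.0
```

```bash
python3 - <<'E'
from h import *
p,Rt=tool();s=bot.state();print(p,s["finger_gap"],s["wrist_force"],s["time_s"])
c=np.array([.5528,-.0331]);a=np.radians(55.4+180)
h=np.array([*(c+.09*np.array([np.cos(a),np.sin(a)])),.176]);print("handle",h,Rt.T@(h-p))
E
```

```text
[ 0.55282255 -0.03287004  0.11796494] 0.0854091334208984 [0.30373131 0.53093682 0.20722665] 9.3667
handle [ 0.50169406 -0.10718227  0.176     ] [-0.09019798 -0.00012438 -0.05804143]
```

Request:
servo_tool(
  targets=[-1,0,0,-0.01,0,0,0,-1,0,0,-0.03,0,0,0,-1,0,0,-0.04,0,0,0,-1,0,0,-0.04,0,0,0,-1,0,0,-0.04,0,0,0,-1,-0.02,0,-0.03,0,0,0,-1,-0.02,0,-0.01,0,0,0,-1,-0.02,0,0,0,0,0],
)

```text
time_s: 10.03
tool_pos: [0.5199, -0.083, 0.3227]
tool_rot: [0.003, 0.884, 0.467, 0.003]
wrist_force: [0.2, 0.0, -0.1]
finger_gap: 0.0853
finger_force: 0.0
```

Request:
servo_tool(
  targets=[-1,0,0,0,0,0,0,-1,0,0,0,0,0,0,-1,0,0,0,0,0,0,-1,0,0,0,0,0,0],
)

```text
time_s: 10.37
tool_pos: [0.5188, -0.0818, 0.3175]
tool_rot: [-0.0, 0.885, 0.466, -0.0]
wrist_force: [-0.2, -0.1, 0.2]
finger_gap: 0.0856
finger_force: 0.0
```

```bash
python3 - <<'E'
from h import *
import pickle
P=bot.camera_params("wrist");print(tool());im=bot.grab_frame("wrist");cv2.imwrite("pics/w4.png",im);pickle.dump((P,tool()),open("w4.pkl","wb"))
S=bot.grab_frame("scene");cv2.imwrite("pics/s4.png",S)
a=cv2.resize(im,(480,360));b=cv2.resize(S[200:340,230:370],(320,320),interpolation=cv2.INTER_CUBIC)
o=np.zeros((360,800,3),np.uint8);o[:,:480]=a;o[:320,480:]=b;cv2.imwrite("pics/v4.png",o)
for n in ["crank_hub","crank_handle","pad_top","gauge_tip"]:
    print(n,[(round(d["score"],2),np.round(d["box"]).tolist()) for d in bot.spot_in(n,"wrist")])
E
```

```text
(array([ 0.51882308, -0.08175958,  0.31748835]), array([[ 5.65018422e-01,  8.25078068e-01, -6.03825666e-04],
       [ 8.25078288e-01, -5.65018307e-01,  3.62230673e-04],
       [-4.23039715e-05, -7.02870450e-04, -9.99999752e-01]]))
crank_hub [(0.7, [236.0, 328.0, 80.0, 137.0]), (0.63, [296.0, 86.0, 58.0, 201.0])]
crank_handle [(0.87, [296.0, 87.0, 60.0, 202.0]), (0.85, [242.0, 328.0, 70.0, 134.0])]
pad_top [(0.78, [440.0, 5.0, 77.0, 88.0])]
gauge_tip [(0.61, [294.0, 88.0, 61.0, 200.0])]
```

View pics/v4.png

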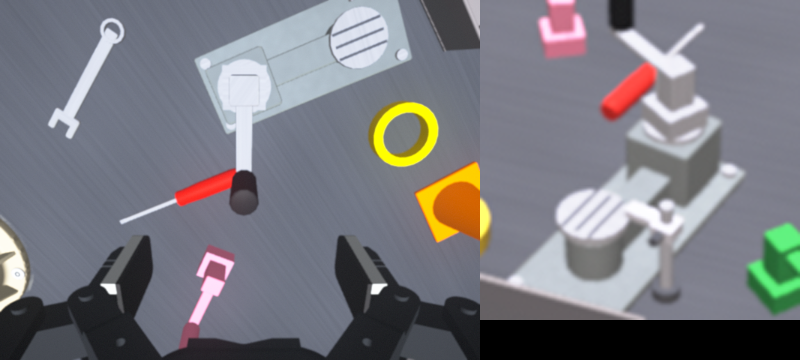

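The crank sits square on the drive, disc visible all round its foot. The handle top is at about (326,268) in full pixels.

```bash
python3 - <<'E'
from h import *
import pickle
P,(p,Rt)=pickle.load(open("w4.pkl","rb"));im=cv2.imread("pics/w4.png");g=cv2.cvtColor(im,cv2.COLOR_BGR2GRAY)
for r in range(225,292,6): 
    x=np.nonzero(g[r,295:360]<75)[0]; print(r,(x.min()+295,x.max()+295,) if len(x) else None,end=' ')
print()
# predict outline of handle from model
c=np.array([.5530,-.0333]);a=np.radians(235.5)
for cc in [c]:
    h=cc+.09*np.array([np.cos(a),np.sin(a)])
    print("pred top ctr",proj("wrist",[*h,.205],P),"hub top",proj("wrist",[*cc,.153],P),"r px",13/1000*430/(.46-.205))
print(atz("wrist",(325.5,268.5),.205,P))
for n in ["crank_handle"]:
  pass
E
python3 - <<'E'
import cv2;im=cv2.imread("pics/w4.png");print(cv2.cvtColor(im,cv2.COLOR_BGR2GRAY)[228:292:4,300:352:4])
E
```

```text
225 None 231 (np.int64(314), np.int64(336)) 237 (np.int64(310), np.int64(340)) 243 (np.int64(309), np.int64(341)) 249 (np.int64(308), np.int64(341)) 255 (np.int64(308), np.int64(342)) 261 (np.int64(307), np.int64(343)) 267 (np.int64(307), np.int64(343)) 273 (np.int64(307), np.int64(343)) 279 (np.int64(310), np.int64(339)) 285 (np.int64(320), np.int64(330)) 291 None 
pred top ctr (np.float64(324.6192871892483), np.float64(270.8248287712076)) hub top (np.float64(324.9991880745722), np.float64(121.58802472899514)) r px 21.92156862745098
[ 0.50341564 -0.10644312  0.205     ]
[[ 98  88  96 101 185  69  52  49 130 122 121 120 122]
 [ 97 104 110  87  43  44  45  43  42  48 119 123 121]
 [110 112 116  41  43  41  42  43  45  45  70 121 120]
 [123 123 114  41  44  41  40  44  42  42  52 119 121]
 [118 112  97  44  40  44  45  46  42  43  46 122 119]
 [106 106  83  42  42  43  41  40  42  42  41 119 120]
 [115 126  61  43  41  49  54  52  44  40  39 117 122]
 [121 124  54  50  74  89  91  89  80  58  39 108 120]
 [124 121  46  74  87  86  88  86  82  78  54 103 116]
 [121 120  61  81  80  81  81  79  77  75  70  96 119]
 [119 116  65  76  75  76  75  73  73  70  70  83 118]
 [122 114  64  72  70  71  72  71  68  66  64  85 119]
 [120 121  75  67  68  67  70  68  65  67  62 117 120]
 [121 120 113  68  67  64  64  63  65  63  93 118 120]
 [123 121 119 117  77  63  62  61  67 109 118 117 117]
 [121 121 120 122 119 119 112 117 123 119 119 117 120]]
```

Request:
servo_tool(
  targets=[-1,-0.015,0,0,0,0,0,-1,-0.015,0.001,0.02,0,0,0,-1,0,0,0.035,0,0,0,-1,0,0,0.035,0,0,0,-1,0,0,0.035,0,0,0,-1,0,0,0.025,0,0,0,-1,0,0,0.009,0,0,0,-1,0,0,0,0,0,0],
)

```text
time_s: 11.33
tool_pos: [0.5009, -0.1069, 0.1565]
tool_rot: [-0.002, 0.885, 0.466, -0.002]
wrist_force: [0.6, -0.5, 0.2]
finger_gap: 0.0854
finger_force: 0.0
```

Request:
servo_tool(
  targets=[-1,0,0,0,0,0,0,-1,0,0,0,0,0,0],
)

```text
time_s: 11.5
tool_pos: [0.504, -0.1081, 0.1608]
tool_rot: [0.001, 0.885, 0.466, 0.001]
wrist_force: [0.5, 0.4, -0.3]
finger_gap: 0.0852
finger_force: 0.0
```

Request:
servo_tool(
  targets=[0.0,0,0,0,0,0,0,0.3,0,0,0,0,0,0,0.5,0,0,0,0,0,0,0.7,0,0,0,0,0,0,1,0,0,0,0,0,0,1,0,0,0,0,0,0,1,0,0,0,0,0,0],
  squeeze=20,
)

```text
time_s: 12.08
tool_pos: [0.5027, -0.1078, 0.1591]
tool_rot: [0.0, 0.885, 0.466, 0.0]
wrist_force: [-0.5, -0.1, 2.2]
finger_gap: 0.0255
finger_force: 22.8
```

```bash
cat > wind.py <<'E'
from h import *
import sys
# plan: from current pose, n rows of d deg clockwise about C, keep radius .09
C=np.array([.5530,-.0333]);z=float(sys.argv[1]);d=np.radians(float(sys.argv[2]));n=int(sys.argv[3])
p,Rt=tool();a0=np.arctan2(p[1]-C[1],p[0]-C[0]);s=bot.state()
print(p,"ang",np.degrees(a0),"r",np.hypot(*(p[:2]-C)),s["wrist_force"],s["time_s"],s["finger_gap"],"toolx",np.degrees(np.arctan2(Rt[1,0],Rt[0,0])))
E
python3 wind.py .16 7 8
```

```text
[ 0.50270371 -0.10783791  0.15910174] ang -124.01047787471914 r 0.08992005933932268 [-0.4724458  -0.12718367  2.22310127] 12.0833 0.025539321230461598 toolx 55.557650170038904
```

```bash
python3 - <<'E'
import numpy as np
ps=np.radians(180-5.625*np.arange(65));x=np.round(.09*np.cos(ps),4);y=np.round(-.09*np.sin(ps),4)
for k in range(8):
    print("["+", ".join(f"1, {x[i+1]-x[i]:.4g}, {y[i+1]-y[i]:.4g}, 0, 0, 0, 0" for i in range(8*k,8*k+8))+"]")
E
```

```text
[1, 0.0004, -0.0088, 0, 0, 0, 0, 1, 0.0013, -0.0088, 0, 0, 0, 0, 1, 0.0022, -0.0085, 0, 0, 0, 0, 1, 0.003, -0.0083, 0, 0, 0, 0, 1, 0.0037, -0.008, 0, 0, 0, 0, 1, 0.0046, -0.0076, 0, 0, 0, 0, 1, 0.0052, -0.0071, 0, 0, 0, 0, 1, 0.006, -0.0065, 0, 0, 0, 0]
[1, 0.0065, -0.006, 0, 0, 0, 0, 1, 0.0071, -0.0052, 0, 0, 0, 0, 1, 0.0076, -0.0046, 0, 0, 0, 0, 1, 0.008, -0.0037, 0, 0, 0, 0, 1, 0.0083, -0.003, 0, 0, 0, 0, 1, 0.0085, -0.0022, 0, 0, 0, 0, 1, 0.0088, -0.0013, 0, 0, 0, 0, 1, 0.0088, -0.0004, 0, 0, 0, 0]
[1, 0.0088, 0.0004, 0, 0, 0, 0, 1, 0.0088, 0.0013, 0, 0, 0, 0, 1, 0.0085, 0.0022, 0, 0, 0, 0, 1, 0.0083, 0.003, 0, 0, 0, 0, 1, 0.008, 0.0037, 0, 0, 0, 0, 1, 0.0076, 0.0046, 0, 0, 0, 0, 1, 0.0071, 0.0052, 0, 0, 0, 0, 1, 0.0065, 0.006, 0, 0, 0, 0]
[1, 0.006, 0.0065, 0, 0, 0, 0, 1, 0.0052, 0.0071, 0, 0, 0, 0, 1, 0.0046, 0.0076, 0, 0, 0, 0, 1, 0.0037, 0.008, 0, 0, 0, 0, 1, 0.003, 0.0083, 0, 0, 0, 0, 1, 0.0022, 0.0085, 0, 0, 0, 0, 1, 0.0013, 0.0088, 0, 0, 0, 0, 1, 0.0004, 0.0088, 0, 0, 0, 0]
[1, -0.0004, 0.0088, 0, 0, 0, 0, 1, -0.0013, 0.0088, 0, 0, 0, 0, 1, -0.0022, 0.0085, 0, 0, 0, 0, 1, 
[... 231 characters left out ...]
.0046, 0, 0, 0, 0, 1, -0.008, 0.0037, 0, 0, 0, 0, 1, -0.0083, 0.003, 0, 0, 0, 0, 1, -0.0085, 0.0022, 0, 0, 0, 0, 1, -0.0088, 0.0013, 0, 0, 0, 0, 1, -0.0088, 0.0004, 0, 0, 0, 0]
[1, -0.0088, -0.0004, 0, 0, 0, 0, 1, -0.0088, -0.0013, 0, 0, 0, 0, 1, -0.0085, -0.0022, 0, 0, 0, 0, 1, -0.0083, -0.003, 0, 0, 0, 0, 1, -0.008, -0.0037, 0, 0, 0, 0, 1, -0.0076, -0.0046, 0, 0, 0, 0, 1, -0.0071, -0.0052, 0, 0, 0, 0, 1, -0.0065, -0.006, 0, 0, 0, 0]
[1, -0.006, -0.0065, 0, 0, 0, 0, 1, -0.0052, -0.0071, 0, 0, 0, 0, 1, -0.0046, -0.0076, 0, 0, 0, 0, 1, -0.0037, -0.008, 0, 0, 0, 0, 1, -0.003, -0.0083, 0, 0, 0, 0, 1, -0.0022, -0.0085, 0, 0, 0, 0, 1, -0.0013, -0.0088, 0, 0, 0, 0, 1, -0.0004, -0.0088, 0, 0, 0, 0]
```

Request:
servo_tool(
  targets=[1,0.0004,-0.0088,-0.0005,0,0,0,1,0.0013,-0.0088,0,0,0,0,1,0.0022,-0.0085,0,0,0,0,1,0.003,-0.0083,0,0,0,0,1,0.0037,-0.008,0,0,0,0,1,0.0046,-0.0076,0,0,0,0,1,0.0052,-0.0071,0,0,0,0,1,0.006,-0.0065,0,0,0,0],
)

```text
time_s: 12.75
tool_pos: [0.4639, -0.049, 0.1594]
tool_rot: [-0.0, 0.885, 0.466, -0.001]
wrist_force: [-2.2, -3.9, 2.6]
finger_gap: 0.0254
finger_force: 22.9
```

```bash
python3 wind.py 0 0 0
```

```text
[ 0.46392242 -0.04904312  0.1593514 ] ang -169.97733271321883 r 0.0904580652894339 [-2.17368426 -3.91955994  2.6153638 ] 12.75 0.025385384345131257 toolx 55.560005589194965
```

Request:
servo_tool(
  targets=[1,0.0065,-0.006,-0.0005,0,0,0,1,0.0071,-0.0052,-0.0005,0,0,0,1,0.0076,-0.0046,0,0,0,0,1,0.008,-0.0037,0,0,0,0,1,0.0083,-0.003,0,0,0,0,1,0.0085,-0.0022,0,0,0,0,1,0.0088,-0.0013,0,0,0,0,1,0.0088,-0.0004,0,0,0,0],
)

```text
time_s: 13.42
tool_pos: [0.4791, 0.0185, 0.1598]
tool_rot: [-0.0, 0.885, 0.466, -0.001]
wrist_force: [-1.0, -3.4, -4.5]
finger_gap: 0.0252
finger_force: 22.5
```

Request:
servo_tool(
  targets=[1,0.0088,0.0004,0,0,0,0,1,0.0088,0.0013,0,0,0,0,1,0.0085,0.0022,0,0,0,0,1,0.0083,0.003,0,0,0,0,1,0.008,0.0037,0,0,0,0,1,0.0076,0.0046,0,0,0,0,1,0.0071,0.0052,0,0,0,0,1,0.0065,0.006,0,0,0,0],
)

```text
time_s: 14.08
tool_pos: [0.5375, 0.0553, 0.1599]
tool_rot: [-0.0, 0.885, 0.466, -0.0]
wrist_force: [-1.8, -4.3, -5.8]
finger_gap: 0.0254
finger_force: 22.3
```

```bash
python3 wind.py 0 0 0
```

```text
[0.53751388 0.05525476 0.1598851 ] ang 99.91936400579843 r 0.08989863897860811 [-1.81988845 -4.25993428 -5.76744772] 14.0833 0.025357047983820616 toolx 55.56317371031886
```

Request:
servo_tool(
  targets=[1,0.0056,0.0065,0.0003,0,0,0,1,0.0052,0.0071,0.0002,0,0,0,1,0.0046,0.0076,0,0,0,0,1,0.0037,0.008,0,0,0,0,1,0.003,0.0083,0,0,0,0,1,0.0022,0.0085,0,0,0,0,1,0.0013,0.0088,0,0,0,0,1,0.0004,0.0088,0,0,0,0],
)

```text
time_s: 14.75
tool_pos: [0.6047, 0.0401, 0.1596]
tool_rot: [-0.0, 0.885, 0.466, -0.0]
wrist_force: [-5.0, -1.6, -3.6]
finger_gap: 0.0253
finger_force: 22.4
```

```bash
python3 wind.py 0 0 0
```

```text
[0.60466058 0.04012292 0.15957899] ang 54.869670963865744 r 0.0897760628370535 [-5.01405845 -1.61452185 -3.59761454] 14.75 0.025272685794162992 toolx 55.56735742696515
```

Request:
servo_tool(
  targets=[1,-0.0007,0.0088,0.0002,0,0,0,1,-0.0013,0.0088,0,0,0,0,1,-0.0022,0.0085,0,0,0,0,1,-0.003,0.0083,0,0,0,0,1,-0.0037,0.008,0,0,0,0,1,-0.0046,0.0076,0,0,0,0,1,-0.0052,0.0071,0,0,0,0,1,-0.006,0.0065,0,0,0,0],
)

```text
time_s: 15.42
tool_pos: [0.6414, -0.0176, 0.1594]
tool_rot: [-0.001, 0.885, 0.466, -0.0]
wrist_force: [-6.2, 1.9, -3.5]
finger_gap: 0.0251
finger_force: 22.6
```

```bash
python3 wind.py 0 0 0
```

```text
[ 0.64135085 -0.01756138  0.15942769] ang 10.10058590151209 r 0.0897417197546145 [-6.2192061   1.92496417 -3.45878657] 15.4167 0.02512297854601761 toolx 55.585878724973675
```

Request:
servo_tool(
  targets=[1,-0.0067,0.0058,0.0002,0,0,0,1,-0.0073,0.005,0,0,0,0,1,-0.0076,0.0044,0,0,0,0,1,-0.008,0.0037,0,0,0,0,1,-0.0083,0.003,0,0,0,0,1,-0.0085,0.0022,0,0,0,0,1,-0.0088,0.0013,0,0,0,0,1,-0.0088,0.0004,0,0,0,0],
)

```text
time_s: 16.08
tool_pos: [0.6272, -0.084, 0.1595]
tool_rot: [-0.001, 0.884, 0.467, 0.001]
wrist_force: [-3.1, 5.5, -5.3]
finger_gap: 0.0253
finger_force: 22.4
```

```bash
python3 wind.py 0 0 0
```

```text
[ 0.62718595 -0.083981    0.15947482] ang -34.339391030522016 r 0.08984496917900137 [-3.0810079   5.46596339 -5.30789766] 16.0833 0.025268781441376748 toolx 55.62599535575115
```

Request:
servo_tool(
  targets=[1,-0.0088,-0.0007,0.0003,0,0,0,1,-0.0088,-0.0016,0,0,0,0,1,-0.0085,-0.0022,0,0,0,0,1,-0.0083,-0.003,0,0,0,0,1,-0.008,-0.0037,0,0,0,0,1,-0.0076,-0.0046,0,0,0,0,1,-0.0071,-0.0052,0,0,0,0,1,-0.0065,-0.006,0,0,0,0],
)

```text
time_s: 16.75
tool_pos: [0.5706, -0.1216, 0.1596]
tool_rot: [0.0, 0.884, 0.467, 0.003]
wrist_force: [2.4, 5.4, -5.7]
finger_gap: 0.0256
finger_force: 22.2
```

```bash
python3 wind.py 0 0 0
```

```text
[ 0.57057021 -0.12162544  0.15964733] ang -78.74926147489715 r 0.0900560658684653 [ 2.43738802  5.35422868 -5.69962995] 16.75 0.025630321599616843 toolx 55.62043138773185
```

Request:
servo_tool(
  targets=[1,-0.0058,-0.0067,0.0004,0,0,0,1,-0.005,-0.0054,0.0002,0,0,0,1,-0.0046,-0.0076,0,0,0,0,1,-0.0037,-0.008,0,0,0,0,1,-0.003,-0.0083,0,0,0,0,1,-0.0022,-0.0085,0,0,0,0,1,-0.0013,-0.0088,0,0,0,0,1,-0.0004,-0.0088,0,0,0,0],
)

```text
time_s: 17.42
tool_pos: [0.5035, -0.109, 0.1595]
tool_rot: [0.002, 0.885, 0.466, 0.001]
wrist_force: [4.9, -0.2, -3.8]
finger_gap: 0.0253
finger_force: 22.5
```

```bash
python3 wind.py 0 0 0; python3 - <<'E'
from h import *
o=[]
for c in ["scene","top"]:
    im=bot.grab_frame(c);cv2.imwrite(f"pics/{c}5.png",im)
    for n in ["pad_top","gauge_tip"]:
        print(c,n,[(round(d["score"],2),np.round(d["box"]).tolist()) for d in bot.spot_in(n,c)])
a=cv2.imread("pics/scene5.png")[265:340,255:330];b=cv2.imread("pics/top5.png")[105:165,285:355]
cv2.imwrite("pics/v5.png",np.hstack([cv2.resize(a,(400,400),interpolation=cv2.INTER_CUBIC),cv2.resize(b,(400,400),interpolation=cv2.INTER_CUBIC)]))
E
```

```text
[ 0.5035097  -0.10897045  0.15945221] ang -123.18565473751596 r 0.09041740805169654 [ 4.85397157 -0.24046015 -3.77967355] 17.4167 0.025279868743599443 toolx 55.54513121101751
scene pad_top [(0.75, [262.0, 278.0, 35.0, 26.0])]
scene gauge_tip [(0.47, [294.0, 290.0, 27.0, 16.0])]
top pad_top [(0.63, [315.0, 122.0, 25.0, 24.0]), (0.17, [258.0, 236.0, 16.0, 26.0])]
top gauge_tip [(0.69, [295.0, 119.0, 22.0, 14.0]), (0.31, [307.0, 175.0, 14.0, 19.0])]
```

View pics/v5.png

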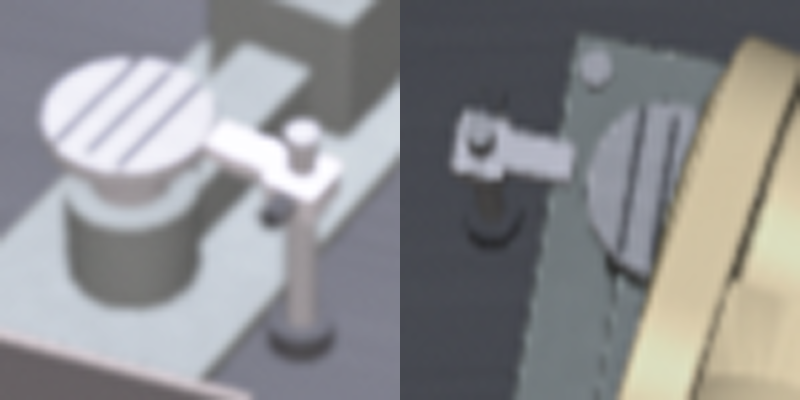

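The pad has risen to near the gauge arm in the scene view, still a few mm below it. I'll release the handle and measure both with the wrist camera.

Request:
servo_tool(
  targets=[0.6,0,0,0,0,0,0,0.2,0,0,0,0,0,0,-0.4,0,0,0,0,0,0,-1,0,0,0,0,0,0,-1,0,0,0,0,0,0,-1,0,0,-0.02,0,0,0,-1,0,0,-0.04,0,0,0,-1,0,0,-0.04,0,0,0],
)

```text
time_s: 18.38
tool_pos: [0.5011, -0.1079, 0.258]
tool_rot: [-0.002, 0.885, 0.466, -0.002]
wrist_force: [1.1, -0.5, 1.0]
finger_gap: 0.0853
finger_force: 0.0
```

Request:
servo_tool(
  targets=[-1,0.018,0.028,0,0,0,0,-1,0.019,0.029,0,0,0,0,-1,0.019,0.029,0,0,0,0,-1,0.019,0.029,0,0,0,0,-1,0.018,0.028,0,0,0,0,-1,0.018,0.028,0,0,0,0,-1,0,0,0,0,0,0,-1,0,0,0,0,0,0],
)

```text
time_s: 19.05
tool_pos: [0.7074, -0.1135, 0.2546]
tool_rot: [-0.001, 0.885, 0.466, -0.002]
wrist_force: [-1.3, 0.0, 0.9]
finger_gap: 0.0855
finger_force: 0.0
```

Request:
servo_tool(
  targets=[-1,0,0,0,0,0,0,-1,0,0,0,0,0,0],
)

```text
time_s: 19.22
tool_pos: [0.7053, -0.1134, 0.2592]
tool_rot: [0.0, 0.885, 0.466, -0.0]
wrist_force: [-0.2, -1.1, 1.0]
finger_gap: 0.0854
finger_force: 0.0
```

```bash
cat > snap.py <<'E'
from h import *
import pickle,sys
k=sys.argv[1];P=bot.camera_params("wrist");im=bot.grab_frame("wrist");cv2.imwrite(f"pics/{k}.png",im);pickle.dump(P,open(k+".pkl","wb"))
print(tool()[0],bot.state()["time_s"],bot.state()["joint_velocities"].max())
for n in ["pad_top","gauge_tip"]:
    print(n,[(round(d["score"],2),np.round(d["box"]).tolist()) for d in bot.spot_in(n,"wrist")])
E
python3 snap.py p1
```

```text
[ 0.70522173 -0.11348322  0.25983727] 19.2667 0.002949499610331901
pad_top [(0.83, [222.0, 110.0, 90.0, 91.0])]
gauge_tip [(0.82, [195.0, 31.0, 56.0, 82.0]), (0.59, [32.0, 196.0, 105.0, 211.0])]
```

Request:
servo_tool(
  targets=[-1,0,-0.03,0,0,0,0,-1,0,-0.03,0,0,0,0,-1,0,-0.03,0,0,0,0,-1,0,-0.03,0,0,0,0,-1,0,-0.03,0,0,0,0,-1,0,-0.03,0,0,0,0,-1,0,0,0,0,0,0,-1,0,0,0,0,0,0],
)

```text
time_s: 20.03
tool_pos: [0.5561, -0.0108, 0.2603]
tool_rot: [0.001, 0.884, 0.467, 0.001]
wrist_force: [1.1, -0.1, 0.5]
finger_gap: 0.0853
finger_force: 0.0
```

Request:
servo_tool(
  targets=[-1,0,0,0,0,0,0,-1,0,0,0,0,0,0],
)

```text
time_s: 20.2
tool_pos: [0.5585, -0.0123, 0.2591]
tool_rot: [0.001, 0.885, 0.466, 0.001]
wrist_force: [0.2, -0.8, 1.0]
finger_gap: 0.0856
finger_force: 0.0
```

```bash
python3 snap.py p2; python3 - <<'E'
import cv2,numpy as np
a,b=[cv2.imread(f"pics/{k}.png") for k in("p1","p2")];cv2.imwrite("pics/v6.png",np.hstack([cv2.resize(a,(400,300)),cv2.resize(b,(400,300))]))
E
```

```text
[ 0.55860234 -0.01241849  0.25880942] 20.25 0.014254307347141103
pad_top []
gauge_tip [(0.95, [464.0, 31.0, 56.0, 84.0])]
```

View pics/v6.png

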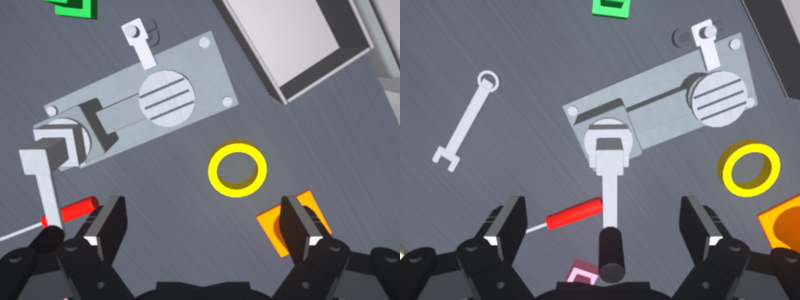

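Views p1/p2 (pictures at 400x300 each): pad at (167,98) and (718,99), gauge tip at (143,62) and (710,65). The crank still sits on the drive with its foot over the disc. I'll measure by plane sweep and contour fits.

```bash
cat > lvl.py <<'E'
from h import *
import pickle,sys
from scipy.optimize import least_squares
def vproj(P,X):
    K=np.array(P["K"]);T=np.array(P["cam_to_world"]);c=(X-T[:3,3])@T[:3,:3];s=np.stack([c[:,0],-c[:,1]],1)/-c[:,2:];s=s*(1+P["k1"]*(s**2).sum(1,keepdims=True))
    return s*K[0,0]+K[:2,2]
def main(ks,padg):
    V=[(cv2.GaussianBlur(cv2.cvtColor(cv2.imread(f"pics/{k}.png"),6),(0,0),.6).astype(np.float32),pickle.load(open(k+".pkl","rb"))) for k in ks]
    samp=lambda g,P,X:(lambda u:cv2.remap(g,u[:,:1].astype(np.float32),u[:,1:].astype(np.float32),1).ravel())(vproj(P,X))
    # pad: circle fit, maximise inner-outer contrast at rim in all views
    t=np.linspace(0,2*np.pi,180,endpoint=False);ring=lambda x,y,z,r:np.stack([x+r*np.cos(t),y+r*np.sin(t),0*t+z],1)
    def cost(q,each=None):
        x,y,z=q[:3];s=0
        for g,P in V:
            a=samp(g,P,ring(x,y,z,.0320));b=samp(g,P,ring(x,y,z,.0340));s+=np.mean(np.clip(a-b,-5,60))
        return -s
    from scipy.optimize import differential_evolution as de
    x,y,z=padg
    r=de(cost,[(x-.01,x+.01),(y-.01,y+.01),(z-.015,z+.02)],seed=1,maxiter=80,popsize=20);print("pad circle",r.x,-r.fun)
    return V,samp,r.x
def sweep(V,samp,X0,zs,perp):
    best=[]
    for z in zs:
        c=-1
        for d in np.arange(-.002,.0021,.0005):
            A=X0.copy();A[:,2]=z;B=A.copy();B[:,:2]+=perp*d
            c=max(c,np.corrcoef(samp(*V[0],A),samp(*V[1],B))[0,1])
        best.append(c)
    best=np.array(best);i=best.argmax();i=min(max(i,1),len(zs)-2);k=np.polyfit(zs[i-1:i+2]-zs[i],best[i-1:i+2],2);return zs[i]-k[1]/2/k[0],best[i]
E
python3 - <<'E'
from lvl import *
V,samp,c=main(["p1","p2"],(.689,-.064,.094))
g=np.arange(-.037,.0371,.001);gx,gy=np.meshgrid(g,g);m=np.hypot(gx,gy)<.036
X=np.stack([c[0]+gx[m],c[1]+gy[m],0*gx[m]],1);b=np.array(V[1][1]["cam_to_world"])[:2,3]-np.array(V[0][1]["cam_to_world"])[:2,3];perp=np.array([-b[1],b[0]])/np.hypot(*b)
zs=np.arange(.08,.115,.0005);print("pad sweep",sweep(V,samp,X,zs,perp))
# gauge: tri of box-ish from network then arm contour
bx=[(195,31,56,82),(464,31,56,84)]
for (gi,P),q in zip(V,bx):
    x,y,w,h=q;s=gi[y-4:y+h+8,x-4:x+w+4];_,o=cv2.threshold(s.astype(np.uint8),0,255,16|8 if False else cv2.THRESH_OTSU);print("otsu",_)
    n,l,st,ce=cv2.connectedComponentsWithStats(((s>_)*1).astype(np.uint8));print(st[1:].tolist())
    print(np.round(s[::4,::3]).astype(int))
print(c,"drive dist",np.hypot(c[0]-.553,c[1]+.0333))
E
```

```text
pad circle [ 0.68964504 -0.06317821  0.09081896] 76.26397705078125
pad sweep (np.float64(0.09307305924888822), np.float64(0.8733973637459836))
otsu 162.0
[[0, 2, 64, 92, 3060]]
[[108 107 109 110 109 111 112 110 110 110 117 111 110 109 109 109 109 109
  110 110 109 110]
 [112 110 108 108 110 110 111 124 178 229 238 195 111 109 109 111 107 103
   97 107 111 110]
 [111 111 110 108 118 159 219 238 239 238 239 237 144 108 107 106 105 106
  101  85 109 110]
 [111 114 155 218 230 224 224 228 236 238 239 239 217 111 105 105 105 105
  107  91  99 111]
 [113 179 236 224 216 215 214 215 188 142 221 239 240 164 105 108 108 108
  107 101  86 109]
 [112 130 228 215 216 219 222 223 221 134 110 227 240 230 120 108 103  93
   85  91 101 110]
 [110 112 166 223 224 224 222 220 217 132  91 197 239 241 192  90  91 104
  108 106  90 101]
 [110 111 116 209 222 218 218 218 183  97  96 221 239 240 239 139  99  98
  107 109 106  81]
 [110 110 109 142 233 231 217 163 116 133 214 241 239 239 240 191 102  91
  103 107 107  77]
 [111 112 109 110 192 238 241 239 240 238 239 240 240 240 170 104  94  95
  109 112 10
[... 2944 characters left out ...]
76 176 176 176 132 189 241 245 243 244 244 242 240 182
  176 177 176 178]
 [178 180 180 180 179 177 178 179 158 141 237 244 244 244 244 243 242 206
  178 177 177 177]
 [180 180 181 181 180 178 178 180 176 127 216 243 245 244 245 243 242 231
  179 177 178 176]
 [179 178 179 179 177 177 178 179 180 143 167 241 245 244 243 237 212 187
  178 178 177 176]
 [179 179 178 177 176 176 178 178 180 166 136 229 232 203 184 179 177 174
  174 176 176 177]
 [179 179 178 175 158 152 150 150 151 163 171 175 163 142 148 167 185 197
  213 221 213 205]
 [177 154 119  95  89  91  91  92  92  94 107 135 180 214 220 219 221 218
  221 224 224 221]]
[ 0.68964504 -0.06317821  0.09081896] drive dist 0.1398734249852761
```

```bash
cat > lvl2.py <<'E'
from lvl import *
def edge(V,samp,i,A,N,z,rr,sign=-1):
    # A (n,2) edge pts, N outward normals; offsets of strongest bright->dark edge
    g,P=V[i];pr=np.array([samp(g,P,np.c_[A+N*r,np.full(len(A),z)]) for r in rr]);d=-np.diff(pr,axis=0)
    k=d.argmax(0);k=np.clip(k,1,len(rr)-3);j=np.arange(len(A));a,b,c=d[k-1,j],d[k,j],d[k+1,j];den=np.where(abs(a-2*b+c)<1e-6,1,a-2*b+c)
    return (rr[k]+rr[k+1])/2+np.clip(.5*(a-c)/den,-1,1)*(rr[1]-rr[0]),b
rr=np.arange(-.004,.00401,.0004)
def fit(V,samp,model,q0,ns=(0,1),it=25):
    q=np.array(q0,float)
    for _ in range(it):
        A,N=model(q);J=[];r=[];w=[]
        E=[edge(V,samp,i,A,N,q[-1],rr) for i in ns]
        for i,(e,b) in zip(ns,E):
            # geometric jacobian: predicted motion of the edge, in plane z=q[-1], when model params move
            C=np.array(V[i][1]["cam_to_world"])[:3,3]
            rows=[]
            for k in range(len(q)):
                dq=np.zeros(len(q));dq[k]=1e-4;A2,_=model(q+dq);D=A2-A
                if k==len(q)-1: s=1e-4/(C[2]-q[-1]);D=D+(A-C[:2])*s   # higher plane projects outward along view ray
                rows.append((D*N).sum(1)/1e-4)
            J.append(np.array(rows).T);r.append(e);w.append((b>8)*1.0)
        J=np.vstack(J);r=np.hstack(r);w=np.hstack(w);s=max(np.median(abs(r[w>0])),2e-4);w=w/(1+(r/(1.5*s))**2)
        dq=np.linalg.lstsq(J*w[:,None]**.5,r*w**.5,rcond=None)[0];q=q+.7*dq
    return q,np.sqrt((w*r*r).sum()/w.sum())*1e3,[np.round(np.median(e)*1e3,2) for e,_ in E]
t=np.linspace(0,2*np.pi,240,endpoint=False)
pad=lambda q:(np.c_[q[0]+.033*np.cos(t),q[1]+.033*np.sin(t)],np.c_[np.cos(t),np.sin(t)])
u=np.linspace(.002,.022,40);v=np.linspace(-.0055,.0055,24)
def gauge(q):
    e=np.array([np.cos(q[2]),np.sin(q[2])]);n=np.array([-e[1],e[0]]);o=q[:2]
    A=np.vstack([o+np.outer(u,e)+.007*n,o+np.outer(u,e)-.007*n,o+np.outer(v,n)]);N=np.vstack([np.tile(n,(40,1)),np.tile(-n,(40,1)),np.tile(-e,(24,1))]);return A,N
E
cat > run.py <<'E'
from lvl2 import *
import sys
ks=sys.argv[1].split(",");zg=float(sys.argv[2])
V=[(cv2.GaussianBlur(cv2.cvtColor(cv2.imread(f"pics/{k}.png"),6),(0,0),.6).astype(np.float32),pickle.load(open(k+".pkl","rb"))) for k in ks]
samp=lambda g,P,X:(lambda u:cv2.remap(g,u[:,:1].astype(np.float32),u[:,1:].astype(np.float32),1).ravel())(vproj(P,X))
ns=range(len(V))
for z0 in (zg,zg+.004): q,*s=fit(V,samp,pad,(.6896,-.0632,z0),ns);print("pad",np.round(q*1e3,2),s)
best=None
for b in np.radians(range(0,360,10)):
    for z0 in (.098,.104):
        try:Q,r,e=fit(V,samp,gauge,(q[0]+.039*np.cos(b),q[1]+.039*np.sin(b),b,z0),ns,15)
        except Exception: continue
        A,N=gauge(Q);c=np.mean([np.mean(np.clip(samp(*V[i],np.c_[A-N*.001,np.full(len(A),Q[3])])-samp(*V[i],np.c_[A+N*.001,np.full(len(A),Q[3])]),0,70)) for i in ns])
        d=abs(np.hypot(*(Q[:2]-q[:2]))-.039)
        if d<.004 and .09<Q[3]<.115 and (best is None or c>best[0]): best=(c,Q,r,e,d)
c,Q,r,e,d=best;print("gauge",np.round(Q*1e3,2),"deg",np.degrees(Q[2]),r,e,"contrast",c,"dist",np.hypot(*(Q[:2]-q[:2])));print("diff",(Q[3]-q[2])*1e3)
from lvl import sweep
bb=np.array(V[1][1]["cam_to_world"])[:2,3]-np.array(V[0][1]["cam_to_world"])[:2,3];perp=np.array([-bb[1],bb[0]])/np.hypot(*bb)
g=np.arange(-.033,.0331,.001);gx,gy=np.meshgrid(g,g);zs=np.arange(.08,.115,.0005)
for R0 in (.026,.030): m=np.hypot(gx,gy)<R0;print("pad sweep",R0,sweep(V,samp,np.stack([q[0]+gx[m],q[1]+gy[m],0*gx[m]],1),zs,perp))
E
python3 run.py p1,p2 .091
```

```text
pad [689.81 -63.31  90.28] [np.float64(0.42325023126729544), [np.float64(-0.33), np.float64(-0.34)]]
pad [689.81 -63.31  90.27] [np.float64(0.41563011384361104), [np.float64(-0.35), np.float64(-0.32)]]
gauge [ 697.89  -24.87 1361.64  100.87] deg 78.01636303425876 0.22291780333672462 [np.float64(0.21), np.float64(0.24)] contrast 62.31684 dist 0.03927827482025713
diff 10.600386856566585
pad sweep 0.026 (np.float64(0.09176636923539616), np.float64(0.9969904275492251))
pad sweep 0.03 (np.float64(0.0918184590836903), np.float64(0.996806370481846))
 ** On entry to DLASCL parameter number  4 had an illegal value
 ** On entry to DLASCL parameter number  4 had an illegal value
 ** On entry to DLASCL parameter number  4 had an illegal value
 ** On entry to DLASCL parameter number  4 had an illegal value
 ** On entry to DLASCL parameter number  4 had an illegal value
 ** On entry to DLASCL parameter number  4 had an illegal value
 ** On entry to DLASCL parameter number  4 had an illegal value
 ** On entry to DLASCL parameter number  4 had an illegal value
 ** On entry to DLASCL parameter number
[... 1844 characters left out ...]
meter number  4 had an illegal value
 ** On entry to DLASCL parameter number  4 had an illegal value
 ** On entry to DLASCL parameter number  4 had an illegal value
 ** On entry to DLASCL parameter number  4 had an illegal value
 ** On entry to DLASCL parameter number  4 had an illegal value
 ** On entry to DLASCL parameter number  4 had an illegal value
 ** On entry to DLASCL parameter number  4 had an illegal value
 ** On entry to DLASCL parameter number  4 had an illegal value
 ** On entry to DLASCL parameter number  4 had an illegal value
 ** On entry to DLASCL parameter number  4 had an illegal value
 ** On entry to DLASCL parameter number  4 had an illegal value
  return _methods._mean(a, axis=axis, dtype=dtype,
  ret = ret.dtype.type(ret / rcount)
```

Request:
servo_tool(
  targets=[-1,-0.028,0.002,0,0,0,0,-1,-0.028,0.002,0,0,0,0,-1,-0.028,0.002,0,0,0,0,-1,-0.027,0.003,0,0,0,0,-1,0,0,0.035,0,0,0,-1,0,0,0.035,0,0,0,-1,0,0,0.02,0,0,0,-1,0,0,0.01,0,0,0],
)

```text
time_s: 21.02
tool_pos: [0.5008, -0.1085, 0.1551]
tool_rot: [-0.002, 0.885, 0.466, -0.002]
wrist_force: [0.1, -0.2, 0.0]
finger_gap: 0.0857
finger_force: 0.0
```

Request:
servo_tool(
  targets=[-1,0,0,0,0,0,0,-1,0,0,0,0,0,0,-1,0,0,0,0,0,0],
)

```text
time_s: 21.27
tool_pos: [0.5037, -0.1088, 0.1599]
tool_rot: [0.001, 0.885, 0.466, 0.001]
wrist_force: [1.1, 0.2, 0.1]
finger_gap: 0.0859
finger_force: 0.0
```

```bash
python3 wind.py 0 0 0
```

```text
[ 0.50372663 -0.10880928  0.15994308] ang -123.12634505576214 r 0.09016383094257391 [1.11447889 0.22966652 0.07511963] 21.2667 0.08586589072600055 toolx 55.57335378873624
```

Request:
servo_tool(
  targets=[0.0,0,0,0,0,0,0,0.3,0,0,0,0,0,0,0.5,0,0,0,0,0,0,0.7,0,0,0,0,0,0,1,0,0,0,0,0,0,1,0,0,0,0,0,0,1,0,0,0,0,0,0],
  squeeze=20,
)

```text
time_s: 21.85
tool_pos: [0.5026, -0.1085, 0.1588]
tool_rot: [0.0, 0.885, 0.466, 0.0]
wrist_force: [-0.2, -1.0, 2.9]
finger_gap: 0.0253
finger_force: 22.8
```

Request:
servo_tool(
  targets=[1,0.0004,-0.0088,-0.0003,0,0,0,1,0.0013,-0.0088,0,0,0,0,1,0.0022,-0.0085,0,0,0,0,1,0.003,-0.0083,0,0,0,0,1,0.0037,-0.008,0,0,0,0,1,0.0046,-0.0076,0,0,0,0,1,0.0052,-0.0071,0,0,0,0,1,0.006,-0.0065,0,0,0,0],
)

```text
time_s: 22.52
tool_pos: [0.464, -0.0499, 0.159]
tool_rot: [0.0, 0.885, 0.466, -0.001]
wrist_force: [-1.7, -4.5, 3.7]
finger_gap: 0.0253
finger_force: 23.0
```

Request:
servo_tool(
  targets=[1,0.0065,-0.006,-0.0001,0,0,0,1,0.0071,-0.0052,0,0,0,0,1,0.0076,-0.0046,0,0,0,0,1,0.008,-0.0037,0,0,0,0,1,0.0082,-0.003,0,0,0,0,1,0.0084,-0.0021,0,0,0,0,1,0.0087,-0.0012,0,0,0,0,1,0.0087,-0.0003,0,0,0,0],
)

```text
time_s: 23.18
tool_pos: [0.4779, 0.0175, 0.1589]
tool_rot: [-0.001, 0.885, 0.466, -0.001]
wrist_force: [-3.3, -2.8, 6.7]
finger_gap: 0.0255
finger_force: 23.3
```

```bash
python3 wind.py 0 0 0
```

```text
[0.47787944 0.01753953 0.15886765] ang 145.9109363343293 r 0.09070698379772078 [-3.32856081 -2.8363532   6.65134052] 23.1833 0.025507775359408326 toolx 55.598010627606534
```

Request:
servo_tool(
  targets=[1,0.0087,0.0004,-0.0004,0,0,0,1,0.0087,0.0013,-0.0002,0,0,0,1,0.0084,0.0022,0,0,0,0,1,0.0083,0.003,0,0,0,0,1,0.0079,0.0037,0,0,0,0,1,0.0075,0.0045,0,0,0,0,1,0.007,0.0051,0,0,0,0,1,0.0064,0.0059,0,0,0,0],
)

```text
time_s: 23.85
tool_pos: [0.536, 0.0553, 0.1591]
tool_rot: [-0.002, 0.884, 0.467, -0.0]
wrist_force: [-4.3, 3.0, 4.2]
finger_gap: 0.0252
finger_force: 23.0
```

Request:
servo_tool(
  targets=[1,0,0,0,0,0,0],
)

```text
time_s: 23.93
tool_pos: [0.5376, 0.0554, 0.1592]
tool_rot: [-0.001, 0.884, 0.467, 0.001]
wrist_force: [-1.2, 5.9, 3.8]
finger_gap: 0.0252
finger_force: 23.1
```

```bash
python3 wind.py 0 0 0
```

```text
[0.53759893 0.05538986 0.15916191] ang 99.85122615594882 r 0.0900171326893618 [-1.20648802  5.86840994  3.795949  ] 23.9333 0.02523582762725212 toolx 55.6442858271846
```

Request:
servo_tool(
  targets=[0.6,0,0,0,0,0,0,0.2,0,0,0,0,0,0,-0.4,0,0,0,0,0,0,-1,0,0,0,0,0,0,-1,0,0,0,0,0,0,-1,0,0,-0.02,0,0,0,-1,0,0,-0.04,0,0,0,-1,0,0,-0.04,0,0,0],
)

```text
time_s: 24.6
tool_pos: [0.5348, 0.0532, 0.259]
tool_rot: [-0.001, 0.885, 0.466, -0.002]
wrist_force: [1.3, -0.3, 1.5]
finger_gap: 0.0852
finger_force: 0.0
```

Request:
servo_tool(
  targets=[-1,-0.02,0.03,0,0,0,0,-1,-0.02,0.034,0,0,0,0,-1,-0.005,0.036,0,0,0,0,-1,0,0.036,0,0,0,0,-1,0,0.036,0,0,0,0,-1,0,0.034,0,0,0,0,-1,0,0.028,0,0,0,0,-1,0,0,0,0,0,0],
)

```text
time_s: 25.27
tool_pos: [0.7069, -0.1202, 0.2554]
tool_rot: [-0.0, 0.886, 0.465, -0.001]
wrist_force: [-1.4, -0.2, -1.9]
finger_gap: 0.0854
finger_force: 0.0
```

Request:
servo_tool(
  targets=[-1,0,0,0,0,0,0,-1,0,0,0,0,0,0,-1,0,0,0,0,0,0,-1,0,0,0,0,0,0],
)

```text
time_s: 25.6
tool_pos: [0.7031, -0.1152, 0.2607]
tool_rot: [0.0, 0.885, 0.467, 0.0]
wrist_force: [0.4, -0.0, -0.6]
finger_gap: 0.0853
finger_force: 0.0
```

```bash
python3 snap.py q1
```

```text
[ 0.70318968 -0.11518109  0.2608859 ] 25.65 0.004367240667570572
pad_top [(0.72, [222.0, 104.0, 90.0, 99.0])]
gauge_tip [(0.78, [199.0, 26.0, 56.0, 82.0])]
```

Request:
servo_tool(
  targets=[-1,0,-0.03,0,0,0,0,-1,0,-0.03,0,0,0,0,-1,0,-0.03,0,0,0,0,-1,0,-0.03,0,0,0,0,-1,0,-0.03,0,0,0,0,-1,0,-0.03,0,0,0,0,-1,0,0,0,0,0,0,-1,0,0,0,0,0,0],
)

```text
time_s: 26.42
tool_pos: [0.5539, -0.0131, 0.2607]
tool_rot: [0.001, 0.884, 0.467, 0.001]
wrist_force: [1.6, -1.0, 0.1]
finger_gap: 0.0851
finger_force: 0.0
```

Request:
servo_tool(
  targets=[-1,0,0,0,0,0,0,-1,0,0,0,0,0,0,-1,0,0,0,0,0,0,-1,0,0,0,0,0,0],
)

```text
time_s: 26.75
tool_pos: [0.556, -0.0149, 0.2592]
tool_rot: [0.0, 0.885, 0.466, -0.0]
wrist_force: [0.1, -1.0, -0.6]
finger_gap: 0.0855
finger_force: 0.0
```

```bash
python3 snap.py q2; python3 run.py q1,q2 .098 2>/dev/null | grep -v DLASCL; cat >> run.py <<'E'
# gauge sweep: arm top and a little more, with edges
e=np.array([np.cos(Q[2]),np.sin(Q[2])]);n=np.array([-e[1],e[0]]);a,b=np.meshgrid(np.arange(-.002,.022,.0008),np.arange(-.009,.0091,.0008));Y=Q[:2]+np.outer(a.ravel(),e)+np.outer(b.ravel(),n)
print("gauge sweep",sweep(V,samp,np.c_[Y,0*Y[:,0]],zs,perp))
E
for k in p1,p2 q1,q2; do python3 run.py $k .095 2>/dev/null | grep -v DLASCL;done
```

```text
[ 0.55591078 -0.01483117  0.25909572] 26.8 0.0020786935247779814
pad_top []
gauge_tip [(0.71, [464.0, 25.0, 56.0, 83.0])]
pad [689.87 -63.37  97.92] [np.float64(0.435232880674321), [np.float64(-0.3), np.float64(-0.28)]]
pad [689.87 -63.37  97.93] [np.float64(0.43675938802342723), [np.float64(-0.31), np.float64(-0.27)]]
gauge [ 697.92  -24.84 1361.1   100.89] deg 77.98537494832513 0.24142575243964107 [np.float64(0.22), np.float64(0.28)] contrast 62.178955 dist 0.03936268452022904
diff 2.959674223747238
pad sweep 0.026 (np.float64(0.0994803614905427), np.float64(0.997708289215622))
pad sweep 0.03 (np.float64(0.09952703506822055), np.float64(0.9974375331381073))
pad [689.81 -63.31  90.27] [np.float64(0.41563011384361104), [np.float64(-0.35), np.float64(-0.32)]]
pad [689.82 -63.31  90.28] [np.float64(0.4147103713023151), [np.float64(-0.35), np.float64(-0.32)]]
gauge [ 697.89  -24.87 1361.29  100.87] deg 77.99641267257432 0.22767974215944342 [np.float64(0.22), np.float64(0.23)] contrast 62.31805 dist 0.03927818749327796
diff 10.593951558168266
pad sweep 0.026 (np.float64(0.09176536426016084), np.float64(0.9969765844156677))
pad sweep 0.03 (np.float64(0.09181788544053174), np.float64(0.9967990098055413))
gauge sweep (np.float64(0.1011236536660801), np.float64(0.9244769427886227))
pad [689.87 -63.37  97.93] [np.float64(0.4398476921925715), [np.float64(-0.31), np.float64(-0.27)]]
pad [689.87 -63.37  97.92] [np.float64(0.4375854113360805), [np.float64(-0.3), np.float64(-0.28)]]
gauge [ 697.92  -24.83 1361.    100.89] deg 77.97927930630728 0.24175268673928896 [np.float64(0.22), np.float64(0.27)] contrast 62.17287 dist 0.03936841259112288
diff 2.970274719339722
pad sweep 0.026 (np.float64(0.09948052360453707), np.float64(0.997727024291995))
pad sweep 0.03 (np.float64(0.0995272269506097), np.float64(0.9974483079603056))
gauge sweep (np.float64(0.10130022553215927), np.float64(0.927101350231572))
```

```bash
cat > run2.py <<'E'
from lvl2 import *
ks=sys.argv[1].split(",");zg=float(sys.argv[2])
V=[(cv2.GaussianBlur(cv2.cvtColor(cv2.imread(f"pics/{k}.png"),6),(0,0),.6).astype(np.float32),pickle.load(open(k+".pkl","rb"))) for k in ks]
samp=lambda g,P,X:(lambda u:cv2.remap(g,u[:,:1].astype(np.float32),u[:,1:].astype(np.float32),1).ravel())(vproj(P,X))
bb=np.array(V[1][1]["cam_to_world"])[:2,3]-np.array(V[0][1]["cam_to_world"])[:2,3];perp=np.array([-bb[1],bb[0]])/np.hypot(*bb);al=bb/np.hypot(*bb)
g=np.arange(-.033,.0331,.0007);gx,gy=np.meshgrid(g,g);m=np.hypot(gx,gy)<.029
X=np.stack([.6898+gx[m],-.0633+gy[m],0*gx[m]],1)
for d in np.arange(-.0012,.0013,.0004):
    o=[]
    for z in np.arange(zg-.006,zg+.006,.0005):
        A=X.copy();A[:,2]=z;B=A.copy();B[:,:2]+=perp*d;o.append((np.corrcoef(samp(*V[0],A),samp(*V[1],B))[0,1],z))
    o=max(o);print("d",round(d*1e3,1),"z",round(o[1],4),"ncc",round(o[0],4))
# rim profile: mean intensity vs radius by sector, each view
t8=np.linspace(0,2*np.pi,8,endpoint=False)
for i in (0,1):
    print("view",i,"cam dir",np.degrees(np.arctan2(*(np.array(V[i][1]["cam_to_world"])[:2,3]-X[:,:2].mean(0))[::-1])))
    for a in t8:
        th=a+np.linspace(-.15,.15,9);print(int(np.degrees(a)),[int(np.mean(samp(*V[i],np.stack([.6898+r*np.cos(th),-.0633+r*np.sin(th),0*th+zg],1)))) for r in np.arange(.0295,.0370,.0005)])
E
python3 run2.py q1,q2 .0990
```

```text
d -1.2 z 0.104 ncc 0.9777
d -0.8 z 0.1025 ncc 0.9882
d -0.4 z 0.101 ncc 0.9956
d 0.0 z 0.0995 ncc 0.9975
d 0.4 z 0.098 ncc 0.9929
d 0.8 z 0.0965 ncc 0.986
d 1.2 z 0.0945 ncc 0.98
view 0 cam dir 14.457818669886661
0 [220, 220, 220, 218, 212, 198, 177, 158, 147, 151, 160, 168, 172, 174, 174]
45 [220, 220, 219, 219, 217, 210, 194, 176, 163, 162, 167, 171, 173, 173, 173]
90 [218, 218, 218, 218, 216, 212, 203, 192, 183, 179, 178, 178, 178, 178, 178]
135 [182, 184, 186, 190, 194, 196, 193, 186, 178, 173, 170, 170, 170, 170, 170]
180 [219, 220, 220, 219, 215, 207, 197, 187, 180, 176, 175, 174, 174, 174, 174]
225 [219, 219, 218, 215, 210, 202, 192, 185, 180, 178, 177, 177, 177, 177, 177]
270 [218, 217, 216, 212, 204, 194, 184, 177, 175, 174, 173, 171, 166, 158, 148]
315 [188, 191, 195, 197, 196, 188, 179, 174, 173, 174, 175, 175, 175, 175, 175]
view 1 cam dir 126.72207246784599
0 [222, 223, 223, 222, 220, 215, 205, 193, 184, 180, 179, 178, 178, 177, 173]
45 [224, 223, 223, 223, 222, 218, 208, 194, 184, 180, 179, 180, 180, 180, 180]
90 [223, 223, 223, 222, 220, 213, 199, 176, 152, 133, 128, 132, 141, 149, 153]
135 [188, 191, 195, 200, 202, 197, 182, 157, 133, 116, 112, 118, 132, 149, 162]
180 [225, 225, 225, 222, 213, 194, 170, 151, 147, 155, 166, 174, 179, 180, 181]
225 [224, 224, 222, 216, 202, 178, 153, 132, 121, 117, 116, 116, 116, 117, 117]
270 [222, 222, 219, 212, 198, 177, 154, 135, 123, 118, 116, 116, 116, 116, 116]
315 [187, 190, 193, 197, 200, 202, 200, 196, 190, 186, 182, 178, 173, 169, 163]
```

```bash
cat > run3.py <<'E'
from lvl2 import *
ks=sys.argv[1].split(",");zg=float(sys.argv[2])
V=[(cv2.cvtColor(cv2.imread(f"pics/{k}.png"),6).astype(np.float32),pickle.load(open(k+".pkl","rb"))) for k in ks]
samp=lambda g,P,X:(lambda u:cv2.remap(g,u[:,:1].astype(np.float32),u[:,1:].astype(np.float32),1).ravel())(vproj(P,X))
b=np.radians(78);e=np.array([np.cos(b),np.sin(b)]);n=np.array([-e[1],e[0]]);o=np.array([.6979,-.02485])
for i in range(len(V)):
    print("view",i,"cam rel along n,e",[round(float((np.array(V[i][1]["cam_to_world"])[:2,3]-o)@k),3) for k in(n,e)])
    u=np.linspace(.003,.018,30)
    pr=[np.mean(samp(*V[i],np.c_[o+np.outer(u,e)+s*n,np.full(30,zg)])) for s in np.arange(-.0105,.0106,.0005)];print("across",np.round(pr).astype(int).tolist())
    v=np.linspace(-.005,.005,20)
    pr=[np.mean(samp(*V[i],np.c_[o+s*e+np.outer(v,n),np.full(20,zg)])) for s in np.arange(-.005,.0041,.0005)];print("tip",np.round(pr).astype(int).tolist())
E
python3 run3.py q1,q2 .101
```

```text
view 0 cam rel along n,e [-0.056, -0.012]
across [139, 139, 138, 135, 134, 146, 176, 212, 233, 239, 240, 240, 240, 240, 241, 241, 241, 242, 242, 242, 242, 242, 242, 241, 241, 242, 242, 243, 243, 242, 241, 240, 238, 234, 222, 198, 169, 149, 141, 139, 139, 140, 140]
tip [176, 177, 177, 177, 177, 177, 176, 176, 177, 185, 205, 227, 238, 241, 242, 242, 242, 241, 242]
view 1 cam rel along n,e [0.109, 0.056]
across [178, 178, 178, 178, 178, 182, 197, 220, 236, 243, 244, 243, 242, 243, 244, 244, 244, 244, 245, 245, 245, 245, 245, 245, 245, 245, 245, 246, 246, 245, 245, 244, 243, 240, 232, 210, 173, 139, 123, 128, 144, 162, 174]
tip [141, 148, 162, 174, 179, 181, 181, 181, 184, 194, 212, 231, 241, 244, 245, 245, 245, 245, 245]
```

Request:
servo_tool(
  targets=[-1,0.022,0.033,0,0,0,0,-1,0.022,0.033,0,0,0,0,-1,0.022,0.033,0,0,0,0,-1,0.022,0.033,0,0,0,0,-1,0,0,0,0,0,0,-1,0,0,0,0,0,0,-1,0,0,0,0,0,0,-1,0,0,0,0,0,0],
)

```text
time_s: 27.57
tool_pos: [0.7129, -0.0163, 0.2603]
tool_rot: [0.0, 0.885, 0.466, -0.0]
wrist_force: [-0.1, 0.2, 0.4]
finger_gap: 0.0856
finger_force: 0.0
```

Request:
servo_tool(
  targets=[-1,0,0,0,0,0,0,-1,0,0,0,0,0,0],
)

```text
time_s: 27.73
tool_pos: [0.713, -0.0163, 0.2618]
tool_rot: [0.001, 0.885, 0.466, 0.001]
wrist_force: [0.5, -0.1, 0.1]
finger_gap: 0.0858
finger_force: 0.0
```

```bash
python3 snap.py r1
```

```text
[ 0.71312648 -0.01627508  0.26176238] 27.7833 0.008563499736253987
pad_top [(0.86, [290.0, 220.0, 84.0, 87.0])]
gauge_tip [(0.96, [272.0, 157.0, 51.0, 73.0])]
```

Request:
servo_tool(
  targets=[-1,-0.035,0,0,0,0,0,-1,-0.035,0,0,0,0,0,-1,-0.035,0,0,0,0,0,-1,-0.035,0,0,0,0,0,-1,0,0,0,0,0,0,-1,0,0,0,0,0,0,-1,0,0,0,0,0,0,-1,0,0,0,0,0,0],
)

```text
time_s: 28.55
tool_pos: [0.6353, -0.131, 0.2598]
tool_rot: [0.0, 0.885, 0.467, 0.0]
wrist_force: [0.5, 0.2, -1.0]
finger_gap: 0.0852
finger_force: 0.0
```

Request:
servo_tool(
  targets=[-1,0,0,0,0,0,0,-1,0,0,0,0,0,0],
)

```text
time_s: 28.72
tool_pos: [0.6353, -0.1308, 0.2593]
tool_rot: [-0.0, 0.884, 0.467, -0.0]
wrist_force: [0.4, -0.8, 0.1]
finger_gap: 0.0854
finger_force: 0.0
```

```bash
python3 snap.py r2; python3 run2.py r1,r2 .0995|head -7; python3 run3.py r1,r2 .101;  python3 run.py r1,r2 .099 2>/dev/null | grep -v DLASCL; python3 run.py r1,r2,q1,q2 .099 2>/dev/null | grep -v DLASCL;
```

```text
[ 0.63526747 -0.13082774  0.25921593] 28.7667 0.0007216951930305337
pad_top [(0.68, [286.0, 24.0, 98.0, 106.0])]
gauge_tip [(0.7, [291.0, 2.0, 29.0, 27.0])]
d -1.2 z 0.099 ncc 0.9818
d -0.8 z 0.0995 ncc 0.983
d -0.4 z 0.0995 ncc 0.9858
d 0.0 z 0.1 ncc 0.9874
d 0.4 z 0.1005 ncc 0.986
d 0.8 z 0.1005 ncc 0.9836
d 1.2 z 0.101 ncc 0.9823
view 0 cam rel along n,e [-0.045, 0.087]
across [134, 134, 133, 133, 136, 150, 177, 209, 230, 237, 238, 238, 238, 238, 239, 240, 240, 240, 241, 241, 241, 240, 240, 240, 240, 240, 241, 241, 241, 240, 239, 238, 236, 232, 224, 209, 192, 180, 175, 174, 174, 174, 174]
tip [129, 120, 124, 136, 148, 154, 154, 149, 149, 162, 187, 214, 231, 238, 240, 240, 240, 240, 240]
view 1 cam rel along n,e [0.007, -0.041]
across [49, 50, 52, 53, 56, 64, 82, 106, 121, 130, 133, 136, 139, 142, 146, 149, 152, 156, 159, 163, 166, 169, 172, 175, 179, 182, 185, 189, 192, 196, 197, 199, 202, 201, 195, 170, 136, 111, 102, 102, 103, 105, 108]
tip [176, 176, 176, 176, 176, 175, 172, 163, 152, 160, 196, 228, 240, 242, 242, 242, 242, 242, 242]
pad [689.59 -63.26  97.59] [np.float64(0.400
[... 613 characters left out ...]
oat64(0.4333511658078616), [np.float64(-0.3), np.float64(-0.49), np.float64(-0.33), np.float64(-0.3)]]
pad [689.75 -63.3   97.82] [np.float64(0.4348081586455788), [np.float64(-0.32), np.float64(-0.49), np.float64(-0.33), np.float64(-0.3)]]
gauge [ 697.93  -24.83 1363.46  100.94] deg 78.12037710436832 0.22411835242834577 [np.float64(0.17), np.float64(0.09), np.float64(0.2), np.float64(0.28)] contrast 57.76357 dist 0.03932727596567969
diff 3.1210316265113667
pad sweep 0.026 (np.float64(0.09994735573116646), np.float64(0.987521147482921))
pad sweep 0.03 (np.float64(0.10002164706656015), np.float64(0.987388041576693))
gauge sweep (np.float64(0.08478884140384622), np.float64(0.24780523078161226))
```

```bash
cat > run4.py <<'E'
from lvl2 import *
ks=sys.argv[1].split(",");zg=float(sys.argv[2])
V=[(cv2.GaussianBlur(cv2.cvtColor(cv2.imread(f"pics/{k}.png"),6),(0,0),.6).astype(np.float32),pickle.load(open(k+".pkl","rb"))) for k in ks]
samp=lambda g,P,X:(lambda u:cv2.remap(g,u[:,:1].astype(np.float32),u[:,1:].astype(np.float32),1).ravel())(vproj(P,X))
padf=lambda q:(np.c_[q[0]+q[2]*np.cos(t),q[1]+q[2]*np.sin(t)],np.c_[np.cos(t),np.sin(t)])
def gf(q):
    A,N=gauge([q[0],q[1],q[2],q[4]]);A=A.copy();A[:80]+=N[:80]*q[3];return A,N
import itertools
for ns in [tuple(range(len(V)))]+list(itertools.combinations(range(len(V)),2)):
    try:
        q,r,_=fit(V,samp,padf,(.6897,-.0633,.0327,zg),ns,40);Q,R2,_=fit(V,samp,gf,(.6979,-.0248,1.364,.0002,.101),ns,40);print([ks[i] for i in ns],"pad",np.round(q*1e3,2),round(r,2),"gauge",np.round(Q*1e3,2),round(R2,2),"diff",round((Q[-1]-q[-1])*1e3,2))
    except Exception as e: print(ns,e)
E
python3 run4.py q1,q2,r1,r2 .0995 2>/dev/null; python3 run4.py p1,p2 .092 2>/dev/null|tail -1
```

```text
['q1', 'q2', 'r1', 'r2'] pad [689.87 -62.85  32.45  99.15] 0.18 gauge [ 6.97960e+02 -2.48500e+01  1.36281e+03  2.80000e-01  1.00650e+02] 0.11 diff 1.5
['q1', 'q2'] pad [689.84 -62.82  32.47  99.19] 0.18 gauge [ 6.97910e+02 -2.48500e+01  1.35821e+03  3.00000e-01  1.00620e+02] 0.09 diff 1.43
['q1', 'r1'] pad [689.84 -62.91  32.47  99.16] 0.2 gauge [ 6.9803e+02 -2.4820e+01  1.3629e+03  2.6000e-01  1.0090e+02] 0.11 diff 1.74
['q1', 'r2'] pad [689.89 -62.85  32.33  99.51] 0.16 gauge [ 6.97920e+02 -2.47900e+01  1.35741e+03  2.80000e-01  1.00600e+02] 0.11 diff 1.09
['q2', 'r1'] pad [689.88 -62.84  32.55  99.16] 0.18 gauge [ 6.98000e+02 -2.49300e+01  1.36727e+03  2.90000e-01  1.00610e+02] 0.11 diff 1.44
['q2', 'r2'] pad [689.91 -62.86  32.46  98.97] 0.17 gauge [ 6.9793e+02 -2.4860e+01  1.3632e+03  3.0000e-01  1.0073e+02] 0.1 diff 1.76
['r1', 'r2'] pad [689.91 -62.87  32.42  99.25] 0.18 gauge [ 6.98030e+02 -2.48600e+01  1.37005e+03  2.60000e-01  1.00680e+02] 0.12 diff 1.43
['p1', 'p2'] pad [689.79 -62.85  32.49  91.49] 0.18 gauge [ 6.97880e+02 -2.48900e+01  1.35763e+03  2.80000e-01  1.00610e+02] 0.09 diff 9.12
```

Request:
servo_tool(
  targets=[-1,0.016,-0.031,0,0,0,0,-1,0.016,-0.031,0,0,0,0,-1,0.016,-0.031,0,0,0,0,-1,0.016,-0.031,0,0,0,0,-1,0.017,-0.031,0,0,0,0,-1,0.017,-0.031,0,0,0,0,-1,0,0,0,0,0,0,-1,0,0,0,0,0,0],
)

```text
time_s: 29.53
tool_pos: [0.5362, 0.056, 0.26]
tool_rot: [0.0, 0.884, 0.468, 0.0]
wrist_force: [0.0, -0.3, 0.5]
finger_gap: 0.0851
finger_force: 0.0
```

Request:
servo_tool(
  targets=[-1,0,0,0,0,0,0,-1,0,0,0,0,0,0],
)

```text
time_s: 29.7
tool_pos: [0.5375, 0.0535, 0.2594]
tool_rot: [0.0, 0.885, 0.466, 0.0]
wrist_force: [-0.3, 0.5, -0.1]
finger_gap: 0.0853
finger_force: 0.0
```

```bash
python3 wind.py 0 0 0; python3 - <<'E'
from h import *
p,Rt=tool();print(Rt.T@(np.array([.5376,.0554,.1592])-p))
P=bot.camera_params("wrist");im=bot.grab_frame("wrist")
print("handle top pred px",proj("wrist",[.5376,.0554,.205],P));print([np.round(d["box"]).tolist() for d in bot.spot_in("crank_handle","wrist")])
g=cv2.cvtColor(im,6);u,v=map(int,proj("wrist",[.5376,.0554,.205],P));print(g[v-32:v+33:4,u-32:u+33:4])
E
```

```text
[0.5375043  0.05351833 0.25943482] ang 100.1198280066825 r 0.08819035647199426 [-0.26212517  0.46793658 -0.08718391] 29.7 0.08532522874946555 toolx 55.523822951085585
[ 0.00160874 -0.00104934  0.10023412]
handle top pred px (np.float64(321.00728973207043), np.float64(258.4815276558336))
[[322.0, 441.0, 33.0, 15.0], [300.0, 202.0, 149.0, 143.0], [370.0, 0.0, 70.0, 83.0]]
[[119 123 116  80  36  35  37  38  39  42  41  38  40  43 146 109  91]
 [116 123 122  54  37  37  40  40  42  42  40  40  43  41 229 119  92]
 [119 118 121  43  38  40  40  38  41  39  42  41  41  39 224 231 120]
 [117 119 118  35  37  43  67  83  83  86  74  49  40  44 218 233 233]
 [118 118 108  36  58  82  90  95  94  93  88  81  68  46 179 238 233]
 [119 118  93  49  75  87  90  88  90  87  87  85  79  58 141 234 237]
 [119 119  78  68  80  83  84  85  85  83  82  80  79  73 101 235 235]
 [120 120  69  71  75  77  78  80  82  81  77  78  76  74  79 235 236]
 [120 120  61  70  75  74  75  76  78  75  75  74  73  74  65 234 235]
 [122 121  76  65  69  72  71  72  75  73  72  71  72  70  86 234 235]
 [119 123 115  64  68  70  70  70  73  70  71  71  70  67 155 199 233]
 [117 120 122  70  65  66  67  68  68  70  68  70  67  67 194 199 184]
 [120 118 122 120  77  64  64  66  67  66  65  65  71 123 148 200 184]
 [122 119 118 121 121  96  66  59  63  64  65  88 119 124 124 198 200]
 [123 123 118 119 123 123 121 119 114 118 123 124 126 118 126 165 198]
 [121 123 124 117 120 123 123 121 123 121 124 124 126 123 121 128 196]
 [119 121 124 122 118 119 125 123 123 123 123 122 125 126 123 126 176]]
```

Request:
servo_tool(
  targets=[-1,0.0015,-0.001,0.02,0,0,0,-1,0,0,0.03,0,0,0,-1,0,0,0.03,0,0,0,-1,0,0,0.015,0,0,0,-1,0,0,0.005,0,0,0,-1,0,0,0,0,0,0,-1,0,0,0,0,0,0,-1,0,0,0,0,0,0],
)

```text
time_s: 30.47
tool_pos: [0.5381, 0.0556, 0.1609]
tool_rot: [0.001, 0.885, 0.466, 0.001]
wrist_force: [0.5, -0.4, -0.1]
finger_gap: 0.0851
finger_force: 0.0
```

Request:
servo_tool(
  targets=[0.0,0,0,0,0,0,0,0.3,0,0,0,0,0,0,0.5,0,0,0,0,0,0,0.7,0,0,0,0,0,0,1,0,0,0,0,0,0,1,0,0,0,0,0,0,1,0,0,0,0,0,0],
  squeeze=20,
)

```text
time_s: 31.05
tool_pos: [0.537, 0.0561, 0.1597]
tool_rot: [0.0, 0.885, 0.466, 0.0]
wrist_force: [-0.4, -0.2, 1.8]
finger_gap: 0.0257
finger_force: 22.9
```

```bash
python3 wind.py 0 0 0; python3 - <<'E'
import numpy as np
from h import *
p,Rt=tool();C=np.array([.5530,-.0333]);th=np.arctan2(Rt[1,0],Rt[0,0]);a=np.arctan2(p[1]-C[1],p[0]-C[0])
L=[p[:2]]+[C+.0898*np.array([np.cos(b),np.sin(b)]) for b in np.linspace(a-np.radians(4),np.radians(79.9),5)]
for i in range(5): d=np.r_[L[i+1]-L[i],0];print(np.round(Rt.T@d,4))
E
```

```text
[0.53696039 0.05606245 0.15972671] ang 100.17563027786026 r 0.09079051023696698 [-0.41721354 -0.15061843  1.82213531] 31.05 0.0256968249266721 toolx 55.572636067361124
[0.0035 0.0053 0.    ]
[0.004 0.005 0.   ]
[0.0036 0.0053 0.    ]
[0.0032 0.0055 0.    ]
[0.0028 0.0057 0.    ]
```

Request:
servo_tool(
  targets=[1,0.0039,0.005,0,0,0,0,1,0.004,0.005,0,0,0,0,1,0.0036,0.0053,0,0,0,0,1,0.0032,0.0055,0,0,0,0,1,0.0028,0.0057,0,0,0,0,1,0,0,0,0,0,0,1,0,0,0,0,0,0],
)

```text
time_s: 31.63
tool_pos: [0.569, 0.056, 0.1597]
tool_rot: [-0.0, 0.885, 0.466, 0.0]
wrist_force: [-1.5, 2.6, 4.7]
finger_gap: 0.0251
finger_force: 23.3
```

```bash
python3 wind.py 0 0 0
```

```text
[0.56898147 0.05603513 0.1597072 ] ang 79.85744993739324 r 0.09075335740634041 [-1.48653793  2.63183056  4.72855839] 31.6333 0.025126038191002696 toolx 55.59331396269051
```

Request:
servo_tool(
  targets=[0.6,0,0,0,0,0,0,0.2,0,0,0,0,0,0,-0.4,0,0,0,0,0,0,-1,0,0,0,0,0,0,-1,0,0,0,0,0,0,-1,0,0,-0.02,0,0,0,-1,0,0,-0.04,0,0,0,-1,0,0,-0.04,0,0,0],
)

```text
time_s: 32.3
tool_pos: [0.5671, 0.0552, 0.2588]
tool_rot: [-0.001, 0.885, 0.466, -0.002]
wrist_force: [1.2, 0.1, -0.2]
finger_gap: 0.0855
finger_force: 0.0
```

Request:
servo_tool(
  targets=[-1,0.004,0.032,0,0,0,0,-1,0.004,0.032,0,0,0,0,-1,0.004,0.032,0,0,0,0,-1,0.005,0.032,0,0,0,0,-1,0.005,0.032,0,0,0,0,-1,0,0,0,0,0,0,-1,0,0,0,0,0,0,-1,0,0,0,0,0,0],
)

```text
time_s: 32.97
tool_pos: [0.7125, -0.017, 0.2585]
tool_rot: [-0.001, 0.885, 0.466, -0.001]
wrist_force: [0.5, -0.6, 0.2]
finger_gap: 0.0854
finger_force: 0.0
```

Request:
servo_tool(
  targets=[-1,0,0,0,0,0,0,-1,0,0,0,0,0,0,-1,0,0,0,0,0,0],
)

```text
time_s: 33.22
tool_pos: [0.7123, -0.0162, 0.261]
tool_rot: [0.0, 0.885, 0.466, 0.001]
wrist_force: [0.5, 0.7, 0.4]
finger_gap: 0.0854
finger_force: 0.0
```

```bash
python3 snap.py s1
```

```text
[ 0.71241815 -0.01624807  0.26086417] 33.2667 0.007287074580648859
pad_top [(0.66, [289.0, 225.0, 87.0, 85.0])]
gauge_tip [(0.76, [275.0, 157.0, 49.0, 74.0]), (0.22, [0.0, 239.0, 217.0, 127.0])]
```

Request:
servo_tool(
  targets=[-1,-0.035,0,0,0,0,0,-1,-0.035,0,0,0,0,0,-1,-0.035,0,0,0,0,0,-1,-0.035,0,0,0,0,0,-1,0,0,0,0,0,0,-1,0,0,0,0,0,0,-1,0,0,0,0,0,0,-1,0,0,0,0,0,0],
)

```text
time_s: 34.03
tool_pos: [0.6343, -0.1315, 0.2597]
tool_rot: [0.0, 0.884, 0.467, 0.0]
wrist_force: [0.6, 0.2, 0.3]
finger_gap: 0.0854
finger_force: 0.0
```

Request:
servo_tool(
  targets=[-1,0,0,0,0,0,0,-1,0,0,0,0,0,0],
)

```text
time_s: 34.2
tool_pos: [0.6344, -0.1312, 0.2593]
tool_rot: [-0.0, 0.884, 0.467, -0.0]
wrist_force: [-0.3, -0.2, 0.5]
finger_gap: 0.0856
finger_force: 0.0
```

```bash
python3 snap.py s2; python3 run4.py s1,s2 .1005 2>/dev/null|tail -1;  python3 run2.py s1,s2 .1005|head -7|tail -5
```

```text
[ 0.63429679 -0.13135339  0.25919719] 34.25 0.0002118205476156756
pad_top [(0.66, [285.0, 22.0, 101.0, 109.0])]
gauge_tip []
['s1', 's2'] pad [689.94 -62.85  32.41 100.43] 0.18 gauge [ 6.98020e+02 -2.48500e+01  1.36855e+03  2.50000e-01  1.00770e+02] 0.13 diff 0.33
d -0.4 z 0.101 ncc 0.9844
d 0.0 z 0.101 ncc 0.9868
d 0.4 z 0.1015 ncc 0.9865
d 0.8 z 0.102 ncc 0.9832
d 1.2 z 0.102 ncc 0.981
```

Request:
servo_tool(
  targets=[-1,0.017,0.016,0,0,0,0,-1,0.017,0.016,0,0,0,0,-1,0.017,0.015,0,0,0,0,-1,0,0,0,0,0,0,-1,0,0,0,0,0,0,-1,0,0,0,0,0,0,-1,0,0,0,0,0,0,-1,0,0,0,0,0,0],
)

```text
time_s: 35.02
tool_pos: [0.7008, -0.1171, 0.2602]
tool_rot: [0.0, 0.885, 0.466, 0.0]
wrist_force: [0.1, -0.2, -0.2]
finger_gap: 0.0852
finger_force: 0.0
```

```bash
python3 snap.py s3;
```

```text
[ 0.7008315  -0.11711874  0.26024089] 35.0667 0.00456263941405193
pad_top [(0.95, [220.0, 101.0, 96.0, 98.0])]
gauge_tip [(0.72, [198.0, 21.0, 56.0, 82.0])]
```

Request:
servo_tool(
  targets=[-1,0,-0.03,0,0,0,0,-1,0,-0.03,0,0,0,0,-1,0,-0.03,0,0,0,0,-1,0,-0.03,0,0,0,0,-1,0,-0.03,0,0,0,0,-1,0,-0.03,0,0,0,0,-1,0,0,0,0,0,0,-1,0,0,0,0,0,0],
)

```text
time_s: 35.83
tool_pos: [0.5517, -0.0143, 0.2606]
tool_rot: [0.0, 0.884, 0.467, 0.0]
wrist_force: [0.2, 0.4, 1.2]
finger_gap: 0.0857
finger_force: 0.0
```

Request:
servo_tool(
  targets=[-1,0,0,0,0,0,0,-1,0,0,0,0,0,0,-1,0,0,0,0,0,0],
)

```text
time_s: 36.08
tool_pos: [0.5539, -0.0158, 0.2594]
tool_rot: [0.0, 0.885, 0.466, 0.0]
wrist_force: [0.4, 0.7, 0.4]
finger_gap: 0.0853
finger_force: 0.0
```

```bash
python3 snap.py s4; python3 run4.py s1,s2,s3,s4 .1005 2>/dev/null; python3 run2.py s3,s4 .1005|head -6|tail -4
```

```text
[ 0.55376141 -0.01575579  0.25922432] 36.1333 0.0029562894089094943
pad_top [(0.93, [471.0, 102.0, 95.0, 96.0]), (0.39, [510.0, 218.0, 102.0, 94.0])]
gauge_tip [(0.78, [465.0, 24.0, 57.0, 82.0])]
['s1', 's2', 's3', 's4'] pad [689.86 -62.85  32.45 100.3 ] 0.19 gauge [ 6.97960e+02 -2.48600e+01  1.36257e+03  2.80000e-01  1.00640e+02] 0.12 diff 0.34
['s1', 's2'] pad [689.94 -62.85  32.41 100.43] 0.18 gauge [ 6.98020e+02 -2.48500e+01  1.36855e+03  2.50000e-01  1.00770e+02] 0.13 diff 0.33
['s1', 's3'] pad [689.84 -62.89  32.47 100.33] 0.2 gauge [ 6.98030e+02 -2.48400e+01  1.36329e+03  2.50000e-01  1.00910e+02] 0.11 diff 0.57
['s1', 's4'] pad [689.88 -62.85  32.58 100.26] 0.19 gauge [ 6.97990e+02 -2.49400e+01  1.36659e+03  2.80000e-01  1.00590e+02] 0.11 diff 0.33
['s2', 's3'] pad [689.92 -62.84  32.29 100.92] 0.14 gauge [ 6.97920e+02 -2.47900e+01  1.35645e+03  2.70000e-01  1.00620e+02] 0.1 diff -0.3
['s2', 's4'] pad [689.92 -62.85  32.47 100.04] 0.18 gauge [ 6.97930e+02 -2.48600e+01  1.36362e+03  2.90000e-01  1.00740e+02] 0.11 diff 0.7
['s3', 's4'] pad [689.79 -62.8   32.48 100.32] 0.19 gauge [ 6.97910e+02 -2.48800e+01  1.35879e+03  2.90000e-01  1.00590e+02] 0.09 diff 0.26
d -0.4 z 0.102 ncc 0.9954
d 0.0 z 0.1005 ncc 0.9965
d 0.4 z 0.099 ncc 0.9917
d 0.8 z 0.0975 ncc 0.985
```

```bash
cat > run5.py <<'E'
from lvl2 import *
ks=sys.argv[1].split(",")
V=[(cv2.GaussianBlur(cv2.cvtColor(cv2.imread(f"pics/{k}.png"),6),(0,0),.6).astype(np.float32),pickle.load(open(k+".pkl","rb"))) for k in ks]
samp=lambda g,P,X:(lambda u:cv2.remap(g,u[:,:1].astype(np.float32),u[:,1:].astype(np.float32),1).ravel())(vproj(P,X))
h=float(sys.argv[2]);z0=float(sys.argv[3]);a0=np.radians(float(sys.argv[4]))
def sq(q):
    e=np.array([np.cos(q[2]),np.sin(q[2])]);n=np.array([-e[1],e[0]]);w=np.linspace(-h*.8,h*.8,30);A=[];N=[]
    for a,b in ((n,e),(-n,e),(-e,n)): A.append(q[:2]+a*h+np.outer(w,b));N.append(np.tile(a,(30,1)))
    return np.vstack(A),np.vstack(N)
q,r,_=fit(V,samp,sq,(.5528,-.0332,a0,z0),range(len(V)),40);print(ks,np.round(q*1e3,2),"yaw",np.degrees(q[2]),r)
E
python3 run5.py s1,s2,s3,s4 .014 .153 80; python3 run5.py s2,s3 .014 .153 80;python3 run5.py s1,s2,s3,s4 .023 .109 80; python3 run5.py w4 .014 .153 -124.5;python3 run5.py p1,p2 .014 .153 -124.5;python3 run5.py p1,p2 .023 .109 -124.5;python3 run5.py q1,q2,r1,r2 .023 .109 100
```

```text
['s1', 's2', 's3', 's4'] [ 552.98  -33.41 1396.12  152.28] yaw 79.99159833925826 0.18081772594947645
['s2', 's3'] [ 553.27  -33.42 1395.22  152.7 ] yaw 79.94000169043939 0.1133438507381565
['s1', 's2', 's3', 's4'] [ 552.54  -34.08 1396.29  108.43] yaw 80.00170651428093 0.22020538700823983
['p1', 'p2'] [  552.85   -34.   -2162.11   152.48] yaw -123.87951513258547 0.12201336629828242
['p1', 'p2'] [  553.05   -33.83 -2155.52   109.56] yaw -123.50224478173122 0.2079582275297156
['q1', 'q2', 'r1', 'r2'] [ 553.23  -33.87 1746.23  109.67] yaw 100.0514700584873 0.14856182627306305Traceback (most recent call last):
  File "run5.py", line 10, in <module>
    q,r,_=fit(V,samp,sq,(.5528,-.0332,a0,z0),range(len(V)),40);print(ks,np.round(q*1e3,2),"yaw",np.degrees(q[2]),r)
          ~~~^^^^^^^^^^^^^^^^^^^^^^^^^^^^^^^^^^^^^^^^^^^^^^^^^
  File "lvl2.py", line 12, in fit
    E=[edge(V,samp,i,A,N,q[-1],rr) for i in ns]
       ~~~~^^^^^^^^^^^^^^^^^^^^^^^
  File "lvl2.py", line 4, in edge
    g,P=V[i];pr=np.array([samp(g,P,np.c_[A+N*r,np.full(len(A),z)]) for r in rr]);d=-np.diff(pr,axis=0)
                          ~~~~^^^^^^^^^^^^^^^^^^^^^^^^^^^^^^^^^^^^
  File "run5.py", line 4, in <lambda>
    samp=lambda g,P,X:(lambda u:cv2.remap(g,u[:,:1].astype(np.float32),u[:,1:].astype(np.float32),1).ravel())(vproj(P,X))
                                                                                                              ~~~~~^^^^^
  File "lvl.py", line 5, in vproj
    K=np.array(P["K"]);T=np.array(P["cam_to_world"]);c=(X-T[:3,3])@T[:3,:3];s=np.stack([c[:,0],-c[:,1]],1)/-c[:,2:];s=s*(1+P["k1"]*(s**2).sum(1,keepdims=True))
               ~^^^^^
TypeError: tuple indices must be integers or slices, not str
```

Neck top is at about 152.5 mm (153 when seated) and foot top at about 108.5–109.5 mm (109 when seated), so the crank is fully down. The pad is level with the gauge within about 0.3 mm, the gauge arm hasn't moved and the gripper is clear of everything.

```bash
python3 -c "
from workcell import bot
s=bot.state();print(s['time_s'],s['wrist_force']);print(bot.close_job())"
```

```text
36.2333 [-0.37395445  0.74180235  0.09481782]
the job is handed in; nothing more can be done
None
```

The job is handed in at 36 s: the crank is fully seated on the drive, the pad measures level with the gauge arm to within about 0.3 mm, and the gripper is clear; light up-and-down forces of up to about 7 N on the handle occurred while winding.

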